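# Trial-fit a taper-shank arbor and free it with the drift

### The job

Trial-fit the taper-shank arbor on the repair bench: lift it out of the wooden rest and press it into the bench socket with a twisting push until its collar sits fully home on the socket's face, then let go of it. Then stand the steel drift in the cross slot under the locked shank and drive it gently through, without touching the arbor, until the arbor has come up about 9 mm and stands loose; leave the drift in the slot under it and take the hand away. Never bear down on the sprung socket head with more than about 25 N (2 mm of give), and leave the phone and the screwdriver alone.

Things in the scene. Friction and masses are not known exactly. Their poses are not given: they have to be found in the camera images.
- arbor: Loose steel arbor, 0.35 to 0.55 kg, in the rest. Origin: centre of the underside of its collar (42 mm across, 6 mm thick); z up. Above the collar a grip block from 6 to 48 mm over the origin, 22 mm thick between two flats (along y), 30 mm along x. Below, a 40 mm tapered shank (29 mm across at the collar, 21 mm below, half angle 6 degrees), then a tang. It may be seated at any yaw.
- tang_end (a point): Lower end of the arbor's tang, a domed pin 12 mm across and 14 mm long under the shank; on the arbor's axis, 54 mm below its origin.
- socket: Fixed steel socket stand, z up, origin at the centre of its underside. Foot 100 (x) x 90 x 14 mm, slot floor 80 (x) x 60 mm topping at 30 mm, cheeks 60 mm long, round head 64 mm across from 60 to 96 mm. The cross slot runs right through along x, 18 mm wide, 30 to 60 mm above the bench, open at both ends. The head's tapered bore, half angle 6 degrees, is lined with four sprung segments.
- socket_face (a point): Centre of the head's flat top, on the bore's axis, 96 mm up; mouth 35 mm across. Home: arbor origin here, collar on the face, a hard stop. The shank first touches about 9 mm higher. From there a straight push needs over 30 N; turning at 1 rad/s while sinking at 2 mm/s or slower needs 10 to 18 N. Home, it stays locked by friction; 12 to 25 N of lift starts it, and from about 7 mm up it is loose.
- slot_floor (a point): Point on the slot's floor below the bore's axis, 30 mm above the bench; axes as the socket's (x along the slot). With the arbor home the tang ends 12 mm above it. A drift sliding on the floor then meets the tang with its nose about 28 mm past the bore's axis, lifts the arbor 1 mm per 4 mm of travel, and needs about 10 to 20 N at first.
- head (a joint): How far the socket's round head (with its face and bore) is pushed down, m: 0 free, range 4 mm. The head floats on a stiff preloaded spring, so it gives only under load: about 1 mm at 13 N, 2 mm at 25 N. It cannot rise above 0.
- drift: Loose steel drift (wedge key), 0.2 to 0.31 kg, standing on the bench on its straight lower edge, slope up. 175 mm long, 12 mm thick (y). x points along it to the thin nose. Origin: on the lower edge under the grip place, 150 mm behind the nose, 25 mm before the tail. 5 mm high at the nose, rising 1 in 4 to 24 mm at 76 mm behind the nose, then 24 mm high to the tail.
- drift_tip (a point): Middle of the lower edge of the drift's nose.
- rest: Fixed dark wooden block 90 x 90 x 62 mm with a 34 mm hole, in which the arbor stands with its collar on the top. Origin at the centre of its underside.
- parts_tray: Bystander: fixed black parts tray 100 x 85 x 34 mm with small brass, steel and copper turned parts. Origin at the centre of its underside.
- phone: Bystander: open phone shell 72 x 146 x 9 mm lying loose on the blue mat. Origin at the centre of its underside.
- screwdriver: Bystander: loose screwdriver 170 mm long, yellow handle 26 mm thick, lying on the mat. Origin under its middle.
Mind the look-alikes: they are no part of the job. There is more than one size of the drift; the job needs the largest.

How it is judged (in metres and radians):
On the way, in this order (a step that is already met when the one before it is completed fails the run):
1. the arbor stands fully home in the socket (collar within 1.2 mm of the face) with the fingers off it (z of arbor in the frame of socket_face below 0.0012 m and horizontal distance between arbor and socket_face below 0.004 m and angle between the z axis of arbor and the z axis of socket, either way round below 0.05 rad and contact force between the fingers and arbor below 0.1 N), for 0.3 s.
2. the drift in the slot presses up on the tang with more than 4 N while the arbor is still locked (less than 2 mm up) and not held (contact force between drift and arbor above 4 N and z of arbor in the frame of socket_face below 0.002 m and horizontal distance between arbor and socket_face below 0.004 m and angle between the z axis of arbor and the z axis of socket, either way round below 0.05 rad and contact force between the fingers and arbor below 0.1 N and y of drift_tip in the frame of slot_floor between -0.012 and 0.012 m and z of drift_tip in the frame of slot_floor between -0.008 and 0.012 m and angle between the x axis of drift and the x axis of socket, either way round below 0.2 rad), for 0.05 s.
3. the drift has lifted the arbor at least 7 mm, the fingers off the arbor (z of arbor in the frame of socket_face above 0.007 m and horizontal distance between arbor and socket_face below 0.004 m and contact force between the fingers and arbor below 0.1 N and (x of drift_tip in the frame of slot_floor above 0.03 m or x of drift_tip in the frame of slot_floor below -0.03 m) and x of drift_tip in the frame of slot_floor between -0.11 and 0.11 m and y of drift_tip in the frame of slot_floor between -0.012 and 0.012 m and z of drift_tip in the frame of slot_floor between -0.008 and 0.012 m and angle between the x axis of drift and the x axis of socket, either way round below 0.2 rad), for 0.2 s.
At the end, for the whole second after the job is handed in: The arbor stands loose and upright in the socket, 7 to 13.5 mm above home (within 5 mm of the bore's axis and 0.12 rad of upright), and the drift lies along the slot under it, its nose 30 to 110 mm past the bore's axis; both at rest and let go (z of arbor in the frame of socket_face between 0.007 and 0.0135 m and horizontal distance between arbor and socket_face below 0.005 m and angle between the z axis of arbor and the z axis of socket, either way round below 0.12 rad and (x of drift_tip in the frame of slot_floor above 0.03 m or x of drift_tip in the frame of slot_floor below -0.03 m) and x of drift_tip in the frame of slot_floor between -0.11 and 0.11 m and y of drift_tip in the frame of slot_floor between -0.012 and 0.012 m and z of drift_tip in the frame of slot_floor between -0.008 and 0.012 m and angle between the x axis of drift and the x axis of socket, either way round below 0.2 rad and linear speed of each of arbor, drift below 0.01 m/s); the robot touches nothing.
It fails at once if the socket's head is pushed down more than 2 mm on its spring (over about 25 N) (value of joint head above 0.002 m).
It fails at once if the phone is moved more than 20 mm (distance of phone from where it was at the start of the episode above 0.02 m).
It fails at once if the screwdriver is moved more than 20 mm (distance of screwdriver from where it was at the start of the episode above 0.02 m).
It also fails if it takes over 72 s, if anything falls off the work surface, if the arm or the gripper's body presses on something with over 40 N, if the wrist force passes 120 N, or if a joint passes its speed limit or range.

### The arm

A 7-joint arm with a two-finger parallel gripper is mounted at the origin on the work surface. World frame = base frame: x ahead of the robot, y to its left, z up, the work surface at z = 0. Lengths are in m, angles in degrees, forces in N, time in s.
With the tool pointing down it reaches from about 0.4 to 0.75 m from the base axis. Payload 19.5 kg.
Tool frame: the origin (TCP) lies at the very end of the fingers, on their centre line; the grasp point (between the pads) lies 19 mm behind it; z points along the fingers, y is the line along which they close (so a half turn about z gives the same grasp; the last joint's range is limited). The gripper opens to 85 mm and grips with 20 to 120 N. Pads are 22 mm wide; open, the fingers measure 114 mm over their backs; the gripper's body (76 mm by 85 mm) begins 54 mm behind the grasp point. The pads swing forward as they close: fully open they stand 13 mm farther back than shut.
Start: joints at [-73.551, 40.479, -1.581, 85.061, 1.261, 54.483, -4.326], TCP at [0.186, 0.544, 0.201] pointing down, gripper open.
Joint ranges: [-155.06, 155.06], [-18.47, 123.98], [-90, 86.84], [0, 140.48], [-83.41, 263.41], [0, 116], [-161.91, 161.91]. Speed limits (degrees/s): [108.29, 108.29, 147.25, 147.25, 172.46, 172.46, 172.46].

### API

Orientations are given as [roll, pitch, yaw] about the fixed x, y, z axes, in that order (R = Rz(yaw) Ry(pitch) Rx(roll)).
In Python, from station import ctrl gives the robot as it stands.
- The arm moves only by the tool carry_out, never from a script. Its argument "moves" is a list of rows, each an object with "grip": the opening, from -1 (shut) to 1 (fully open), so that 0 is half open; "delta_pos": the shift along the world's x, y, z in m, a list of three; "rotation": the turn, a rotation vector about the world's x, y, z in rad, a list of three. A call has 1 to 20 rows; each row shifts and turns the commanded pose from where the row before left it; what a row does not reach is not made up. A row lasts 1/8 s, in which the tool goes at most 62.5 mm and 10.7 degrees, less where a joint would pass 70% of its speed; a pose out of reach is approached as far as the arm can. A call with a gripper value outside its range is refused whole. The fingers move at their own pace and stop on an object; "squeeze" is the grip in N (left out, the last holds). Time passes only in rows, so rows that do not move let the fingers close. It gives the time, the measured TCP pose, the force, the opening and the grip force at its end, in the units of the state.
- ctrl.sense(): the state, without advancing time (a new reading comes with each control period).
- ctrl.read_camera(name): name is "side" or "top"; returns a dict with "pixels" (384x512x3 uint8, red, green, blue), "camera_matrix" (3x3 intrinsics, pixels), "D" ([k1, k2, p1, p2, k3] as OpenCV has them; the pictures are not rectified), "extrinsics" (4x4, takes a point from world to camera coordinates). Camera axes: x right, y down, z forward; pixel columns grow to the right and rows downward; lengths in m; the calibration is good to about 2 mm. A picture is of the moment at which its call begins. There is no depth.
- ctrl.close_job(): hands the job in; it is judged then, once.
Trained networks look in the newest picture that a camera, given by its name, has taken for a name from the list of things; names that differ only in an ending like _2 or _b are one class to them, and where a whole thing is asked for, a point or a joint stands for the part that bears it (a point fixed in the world has none). Each returns a list of dicts, best first, with "confidence" (0 to 1); they miss things now and then, are a little off and sometimes report something else, mostly with a low value. They report only what shows in the picture. A call takes as long as a camera call. They do not tell look-alikes from the thing itself.
- ctrl.recognise(camera, thing): "rect" ([left, top, right, bottom] in pixels, round what is visible of it).
- ctrl.outline_of(camera, thing): "mask" (384x512 bool, what is visible of it) and "rect" ([left, top, right, bottom] in pixels, round what is visible of it).
- ctrl.spot_point(camera, thing): "xy" ([column, row] in pixels: a listed point, or the origin of a listed thing).
The state is a dict: "time": time; "q": joint angles; "qd": joint speeds; "effort": joint torques, N m; "tool_pos": TCP position; "ee_rot": TCP orientation; "wrist_force": force on the tool from outside, world axes, zero at the start; "ft_torque": the same for the moment, N m; "opening": finger opening in m; "finger_force": force on a finger pad.
Only numpy, scipy, OpenCV 4.12 (cv2) and the standard library are available. Lean on these libraries where they do the work, as an engineer would, in place of code of your own. Each camera call takes 0.05 s, during which the arm holds its last target. There are 200 camera calls.

## Working session

There is one attempt and no reset: what is moved stays moved. The work goes in short steps, Python scripts to look and compute and a tool call to move; the robot and the scene stay as the last step left them, time stands still between calls to the robot, and variables do not carry over. Pictures are saved under pics/ and viewed, at most 10 in all, crops included, and the job is handed in when it is done.

Besides the shell and the picture viewer there is one more tool, called after "Emit:" as name(argument=value, ...), one argument or row to a line, values as JSON. carry_out: Moves the arm, as the interface text tells. Its arguments: {"type":"object","properties":{"moves":{"type":"array","items":{"type":"object","properties":{"grip":{"type":"number"},"delta_pos":{"type":"array","items":{"type":"number"}},"rotation":{"type":"array","items":{"type":"number"}}}}},"squeeze":{"type":"number"}},"required":["moves"]}

```bash
mkdir -p pics; cat > h.py <<'E'
import numpy as np, cv2
from station import ctrl
def pic(n):
    c=ctrl.read_camera(n); return c
def proj(c,P):
    E=np.array(c['extrinsics']); r,_=cv2.Rodrigues(E[:3,:3])
    return cv2.projectPoints(np.atleast_2d(np.array(P,float)),r,E[:3,3],np.array(c['camera_matrix']),np.array(c['D'],float))[0][:,0]
def ray(c,uv,z):
    E=np.array(c['extrinsics']); u=cv2.undistortPoints(np.array([[uv]],float),np.array(c['camera_matrix']),np.array(c['D'],float))[0,0]
    R=E[:3,:3]; o=-R.T@E[:3,3]; d=R.T@np.array([u[0],u[1],1.]); return o+d*(z-o[2])/d[2]
def save(im,n): cv2.imwrite('pics/'+n,cv2.cvtColor(im,cv2.COLOR_RGB2BGR))
E
python3 - <<'E'
from h import *
for n in ['top','side']:
    c=pic(n); save(cv2.resize(c['pixels'],(800,600)),n+'0.png')
    E=np.array(c['extrinsics']); print(n,'cam pos',-E[:3,:3].T@E[:3,3])
    for t,z in [('arbor',.062),('socket_face',.096),('socket',0),('slot_floor',.03),('drift',0),('drift_tip',0),('rest',0),('parts_tray',0),('phone',0),('screwdriver',0)]:
        for d in ctrl.spot_point(n,t)[:4]: print(t,round(d['confidence'],2),np.round(d['xy'],1),np.round(ray(c,d['xy'],z),4))
print({k:np.round(v,3) for k,v in ctrl.sense().items()})
E
```

```text
top cam pos [0.46319177 0.05755595 0.86735069]
arbor 0.67 [380.8 236.7] [ 0.4496 -0.2307  0.062 ]
arbor 0.44 [377.6 171.8] [ 0.5947 -0.2235  0.062 ]
arbor 0.33 [370.4 235.4] [ 0.4519 -0.2075  0.062 ]
socket_face 0.93 [279.1 189.1] [ 5.456e-01 -1.000e-04  9.600e-02]
socket_face 0.57 [328.6 114.8] [ 0.7112 -0.1044  0.096 ]
socket 0.91 [274.8 191.2] [0.5505 0.0029 0.    ]
socket 0.4 [377.7 173.5] [ 0.6007 -0.2454  0.    ]
slot_floor 0.79 [276.6 192.4] [0.5448 0.0006 0.03  ]
drift 0.7 [190.8 318.3] [0.2478 0.1917 0.    ]
drift 0.69 [127.5 198.7] [0.5226 0.3535 0.    ]
drift 0.61 [154.8 167.3] [0.5999 0.2925 0.    ]
drift_tip 0.88 [189.5 198.7] [0.5267 0.2063 0.    ]
drift_tip 0.81 [150.1 126.4] [0.6996 0.3088 0.    ]
rest 0.93 [369.3 233.5] [ 0.4555 -0.2253  0.    ]
parts_tray 0.74 [378.7 173. ] [ 0.602  -0.2478  0.    ]
parts_tray 0.26 [226.9 106.5] [0.7549 0.1247 0.    ]
phone 0.65 [226.6 104.7] [0.7594 0.1256 0.    ]
screwdriver 0.8 [328.6 111.4] [ 0.7506 -0.1244  0.    ]
side cam pos [0.30978229 0.63635931 0.60299594]
arbor 0.73 [306.7 136.6] [ 0.4507 -0.2404  0.062 ]
socket_face 0.8
[... 558 characters left out ...]
3 [156.3 213.4] [0.7511 0.1267 0.    ]
screwdriver 0.52 [202.5 160.1] [ 0.7379 -0.1183  0.    ]
screwdriver 0.19 [300.7 158.3] [ 0.4585 -0.2144  0.    ]
{'time': np.float64(1.1), 'q': array([-73.551,  40.479,  -1.583,  85.064,   1.261,  54.485,  -4.326]), 'qd': array([ 0.042,  0.025, -0.041,  0.01 ,  0.082, -0.045,  0.036]), 'effort': array([-1.0000e-03, -8.8299e+01,  1.2340e+00, -2.3638e+01,  1.7000e-02,
        2.0000e-03, -0.0000e+00]), 'tool_pos': array([0.186, 0.544, 0.201]), 'ee_rot': array([-1.79990e+02, -1.00000e-03,  1.61162e+02]), 'wrist_force': array([ 0.455,  0.336, -0.616]), 'ft_torque': array([0.027, 0.009, 0.036]), 'finger_force': np.float64(0.0), 'opening': np.float64(0.085)}
```

View pictures.

View pics/top0.png

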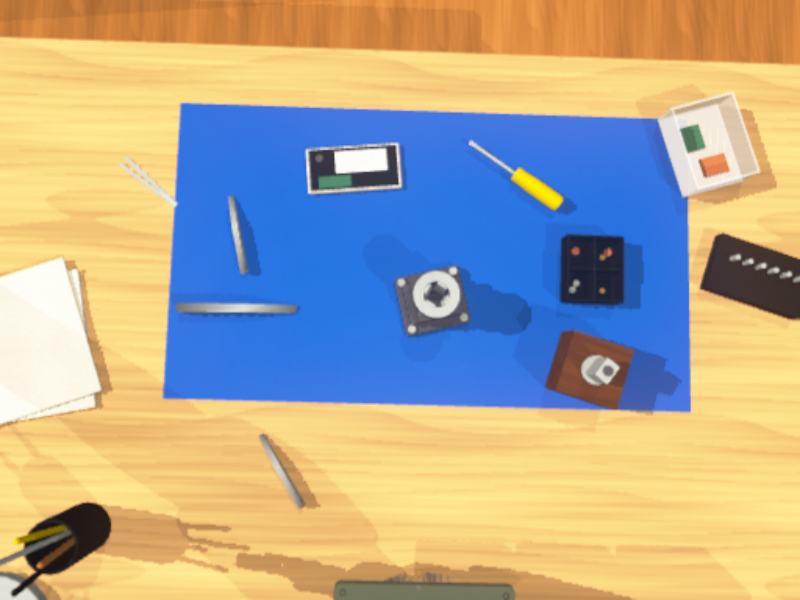

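View pics/side0.png

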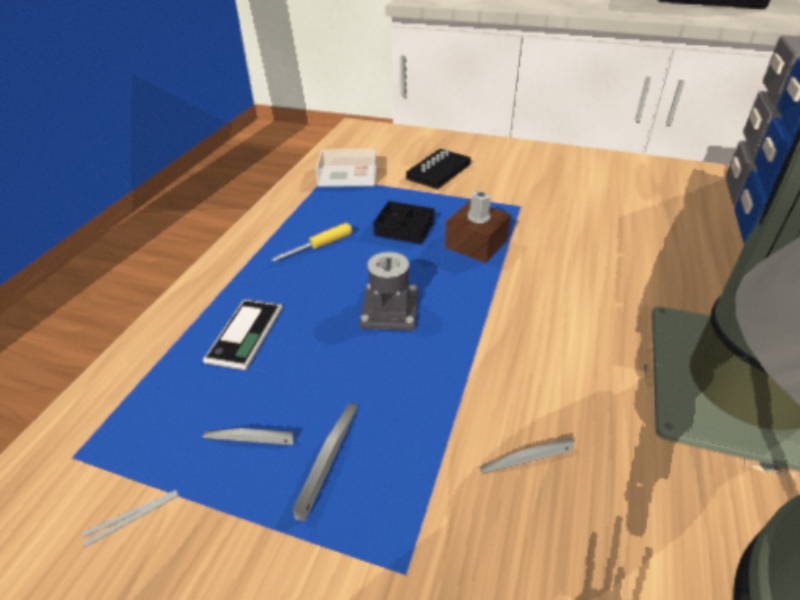

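```bash
python3 - <<'E'
from h import *
t=pic('top'); s=pic('side')
def crop(c,x,y,w,h,f): return cv2.resize(c['pixels'][y:y+h,x:x+w],None,fx=f,fy=f,interpolation=cv2.INTER_CUBIC)
a=np.hstack([crop(t,240,155,80,75,5),crop(s,215,150,80,75,5)])
b=np.hstack([crop(t,345,205,80,45,5),crop(s,275,115,80,45,5)])
save(np.vstack([a,b]),'c1.png')
for c,n in((t,'top'),(s,'side')):
    for d in ctrl.outline_of(n,'drift')[:5]:
        m=d['mask'].astype(np.uint8); ys,xs=np.nonzero(m)
        print(n,round(d['confidence'],2),np.round(d['rect']),m.sum())
        if n=='top':
            r=cv2.minAreaRect(np.c_[xs,ys].astype(np.float32)); bx=cv2.boxPoints(r)
            print(np.round([ray(c,p,.0)[:2] for p in bx],3).tolist())
    for d in ctrl.outline_of(n,'arbor')[:2]: print(n,'arbor',round(d['confidence'],2),np.round(d['rect']))
E
```

```text
top 0.67 [112. 195. 189. 198.] 378
[[0.52, 0.39], [0.533, 0.391], [0.535, 0.208], [0.522, 0.207]]
top 0.58 [166. 278. 195. 325.] 290
[[0.334, 0.259], [0.342, 0.246], [0.238, 0.18], [0.23, 0.192]]
top 0.57 [147. 128. 158. 174.] 273
[[0.699, 0.324], [0.702, 0.308], [0.584, 0.283], [0.581, 0.299]]
top arbor 0.63 [373. 228. 395. 249.]
side 0.79 [132. 274. 189. 282.] 439
side 0.71 [187. 258. 228. 334.] 847
side 0.71 [308. 278. 368. 303.] 528
side 0.64 [231. 162. 268. 212.] 1439
side 0.26 [302. 120. 316. 143.] 239
side arbor 0.81 [302. 122. 313. 143.]
```

View pics/c1.png

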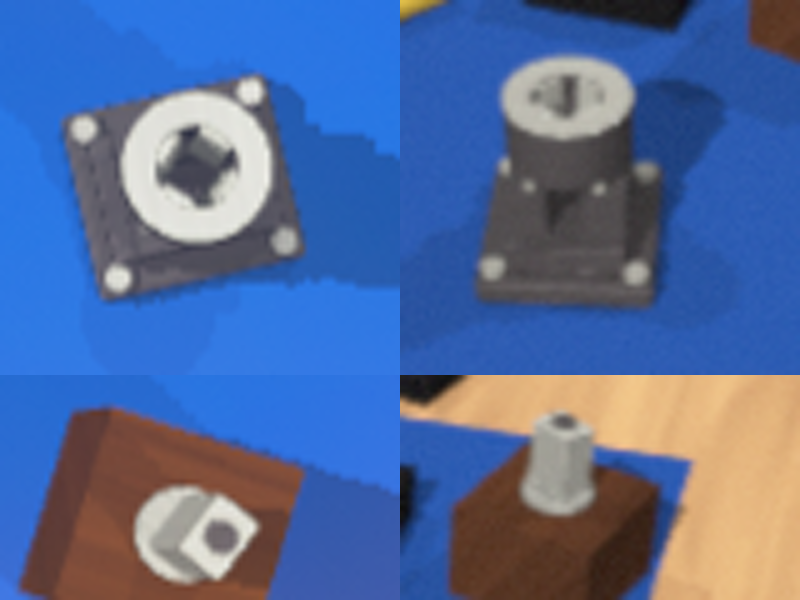

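```bash
python3 - <<'E'
from h import *
t=pic('top'); s=pic('side')
T=lambda x,y:(x/5+240-.4,y/5+155-.4)
S=lambda x,y:((x-400)/5+215-.4,y/5+150-.4)
print('foot top',[np.round(ray(t,T(*p),.014)[:2],4).tolist() for p in[(63,120),(265,75),(303,250),(105,298)]])
print('screws',[np.round(ray(t,T(*p),.016)[:2],4).tolist() for p in[(84,129),(250,90),(285,241),(117,277)]])
print('face',ray(t,T(197,165),.096),ray(s,S(568,96),.096))
print('foot side',[np.round(ray(s,S(*p),.016)[:2],4).tolist() for p in[(491,267),(636,273),(647,172),(504,166)]])
A=lambda x,y:(x/5+345-.4,(y-375)/5+205-.4)
B=lambda x,y:((x-400)/5+275-.4,(y-375)/5+115-.4)
print('block',[np.round(ray(t,A(*p),.110)[:2],4).tolist() for p in[(217,492),(260,526),(221,581),(178,548)]])
print('dot',ray(t,A(222,537),.110),ray(s,B(564,421),.110))
print('collar',ray(t,A(184,534),.068),ray(s,B(558,493),.068))
# slot direction via drift of screws
E
```

```text
foot top [[0.5775, 0.058], [0.6018, -0.0373], [0.5191, -0.0569], [0.4939, 0.0359]]
screws [[0.5733, 0.0479], [0.5941, -0.0301], [0.5229, -0.048], [0.5038, 0.0306]]
face [5.48830030e-01 1.44490317e-04 9.60000000e-02] [0.54698564 0.00219396 0.096     ]
foot side [[0.5741, 0.0485], [0.5034, 0.0308], [0.5218, -0.0466], [0.5966, -0.0285]]
block [[0.4689, -0.2286], [0.4553, -0.2467], [0.432, -0.2303], [0.4452, -0.2123]]
dot [ 0.45027571 -0.23070755  0.11      ] [ 0.45043635 -0.2306004   0.11      ]
collar [ 0.45042809 -0.22987336  0.068     ] [ 0.44868584 -0.22162421  0.068     ]
```

The job's drift could be mistaken for one of three steel wedges in the top picture: (151,197), long, nose at (190,198); (152,150), short; (180,300), short. The longest one, at (151,197), measures about 180 mm, so it is the job's drift. The socket is at (279,188) with its slot at about -76° yaw. The arbor is in the rest at (381,236), flats normal at about 54°.

Emit:
carry_out(
  moves=[
    {"delta_pos": [0.0314, -0.0394, 0.006], "rotation": [0, 0, -0.172], "grip": 1},
    {"delta_pos": [0.0314, -0.0394, 0.006], "rotation": [0, 0, -0.172], "grip": 1},
    {"delta_pos": [0.0314, -0.0394, 0.006], "rotation": [0, 0, -0.172], "grip": 1},
    {"delta_pos": [0.0314, -0.0394, 0.006], "rotation": [0, 0, -0.172], "grip": 1},
    {"delta_pos": [0.0314, -0.0394, 0.006], "rotation": [0, 0, -0.172], "grip": 1},
    {"delta_pos": [0.0314, -0.0394, 0.006], "rotation": [0, 0, -0.172], "grip": 1},
    {"delta_pos": [0.0314, -0.0394, 0.006], "rotation": [0, 0, -0.172], "grip": 1},
    {"delta_pos": [0.0314, -0.0394, 0.006], "rotation": [0, 0, -0.172], "grip": 1},
    {"delta_pos": [0.0314, -0.0394, 0.006], "rotation": [0, 0, -0.172], "grip": 1},
    {"delta_pos": [0.0314, -0.0394, 0.006], "rotation": [0, 0, -0.172], "grip": 1},
    {"delta_pos": [-0.005, -0.038, 0], "rotation": [0, 0, -0.172], "grip": 1},
    {"delta_pos": [-0.005, -0.038, 0], "rotation": [0, 0, -0.172], "grip": 1},
    {"delta_pos": [-0.005, -0.038, 0], "rotation": [0, 0, -0.172], "grip": 1},
    {"delta_pos": [-0.005, -0.038, 0], "rotation": [0, 0, -0.172], "grip": 1},
    {"delta_pos": [-0.005, -0.038, 0], "rotation": [0, 0, -0.172], "grip": 1},
    {"delta_pos": [-0.005, -0.038, 0], "rotation": [0, 0, -0.172], "grip": 1},
    {"delta_pos": [-0.005, -0.038, 0], "rotation": [0, 0, -0.172], "grip": 1},
    {"delta_pos": [-0.005, -0.038, 0], "rotation": [0, 0, -0.172], "grip": 1},
    {"delta_pos": [-0.005, -0.038, 0], "rotation": [0, 0, -0.172], "grip": 1},
    {"delta_pos": [-0.005, -0.038, 0], "rotation": [0, 0, -0.172], "grip": 1},
  ],
)

```text
time: 4.0
tool_pos: [0.4495, -0.2309, 0.2614]
ee_rot: [-180.0, -0.0, -36.2]
wrist_force: [0.3, 1.3, 0.3]
opening: 0.0855
finger_force: 0.0
```

Emit:
carry_out(
  moves=[
    {"delta_pos": [0.0008, 0.0002, -0.05], "grip": 1},
    {"delta_pos": [0, 0, -0.05], "grip": 1},
    {"delta_pos": [0, 0, -0.05], "grip": 1},
    {"delta_pos": [0, 0, -0.0374], "grip": 1},
    {"grip": 1},
    {"grip": -0.2},
    {"grip": -0.2},
    {"grip": -0.2},
  ],
)

```text
schema error: expected keys grip, delta_pos, rotation
```

```bash
python3 - <<'E'
from h import *
t=pic('top'); s=pic('side')
def crop(c,p,f,w,h):
    x,y=proj(c,p)[0].astype(int); return cv2.resize(c['pixels'][y-h//2:y+h//2,x-w//2:x+w//2],None,fx=f,fy=f,interpolation=cv2.INTER_CUBIC)
P=[.45,-.23,.1]
save(np.hstack([crop(t,P,5,80,80),crop(s,P,5,80,80)]),'g1.png')
print(ctrl.sense()['ft_torque'],ctrl.sense()['opening'])
E
```

```text
[ 0.02722233 -0.04135546 -0.05037032] 0.08558315164013293
```

View pics/g1.png

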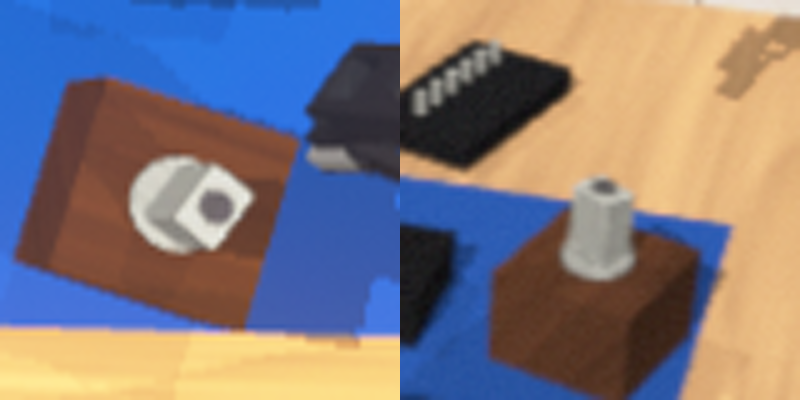

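The move was refused because every row must carry all three keys. The picture shows the arbor untouched in the rest. Resending with full rows.

Emit:
carry_out(
  moves=[
    {"delta_pos": [0.0008, 0.0002, -0.05], "rotation": [0, 0, 0], "grip": 1},
    {"delta_pos": [0, 0, -0.05], "rotation": [0, 0, 0], "grip": 1},
    {"delta_pos": [0, 0, -0.05], "rotation": [0, 0, 0], "grip": 1},
    {"delta_pos": [0, 0, -0.0374], "rotation": [0, 0, 0], "grip": 1},
    {"delta_pos": [0, 0, 0], "rotation": [0, 0, 0], "grip": 1},
    {"delta_pos": [0, 0, 0], "rotation": [0, 0, 0], "grip": -0.3},
    {"delta_pos": [0, 0, 0], "rotation": [0, 0, 0], "grip": -0.3},
    {"delta_pos": [0, 0, 0], "rotation": [0, 0, 0], "grip": -0.3},
    {"delta_pos": [0, 0, 0], "rotation": [0, 0, 0], "grip": -0.3},
  ],
  squeeze=60,
)

```text
time: 5.22
tool_pos: [0.4507, -0.2296, 0.0743]
ee_rot: [-180.0, -0.0, -35.9]
wrist_force: [-0.6, 0.3, 0.4]
opening: 0.0297
finger_force: 0.0
```

Emit:
carry_out(
  moves=[
    {"delta_pos": [0, 0, 0], "rotation": [0, 0, 0], "grip": -1},
    {"delta_pos": [0, 0, 0], "rotation": [0, 0, 0], "grip": -1},
    {"delta_pos": [0, 0, 0], "rotation": [0, 0, 0], "grip": -1},
  ],
  squeeze=90,
)

```text
time: 5.6
tool_pos: [0.4506, -0.2299, 0.0744]
ee_rot: [-180.0, -0.0, -35.9]
wrist_force: [-1.8, 1.0, 8.7]
opening: 0.0188
finger_force: 87.9
```

Emit:
carry_out(
  moves=[
    {"delta_pos": [0, 0, 0.01], "rotation": [0, 0, 0], "grip": -1},
    {"delta_pos": [0, 0, 0.02], "rotation": [0, 0, 0], "grip": -1},
    {"delta_pos": [0, 0, 0.04], "rotation": [0, 0, 0], "grip": -1},
    {"delta_pos": [0, 0, 0.04], "rotation": [0, 0, 0], "grip": -1},
    {"delta_pos": [0, 0, 0.02], "rotation": [0, 0, 0], "grip": -1},
    {"delta_pos": [0, 0, 0], "rotation": [0, 0, 0], "grip": -1},
  ],
)

```text
time: 6.35
tool_pos: [0.4506, -0.2297, 0.2049]
ee_rot: [-180.0, -0.1, -35.9]
wrist_force: [0.3, -0.2, -5.4]
opening: 0.0184
finger_force: 89.0
```

```bash
python3 - <<'E'
from h import *
t=pic('top'); s=pic('side')
def crop(c,p,f,w,h):
    x,y=proj(c,p)[0].astype(int); return cv2.resize(c['pixels'][y-h//2:y+h//2,x-w//2:x+w//2],None,fx=f,fy=f,interpolation=cv2.INTER_CUBIC)
P=[.45,-.23,.2]; print(proj(s,P))
save(np.hstack([crop(t,P,5,80,80),crop(s,P,5,80,80)]),'g2.png')
x=ctrl.sense();print(x['wrist_force'],x['ft_torque'],x['opening'],x['q'])
E
```

```text
[[310.18160943  94.20932117]]
[ 0.3615071  -0.12521347 -4.87423595] [ 0.03038408  0.01632757 -0.06785147] 0.018531860094713075 [ -1.00664265  42.49768421  48.16506526  99.94836046 -37.80566773
  55.22002518 -63.55851982]
```

View pics/g2.png

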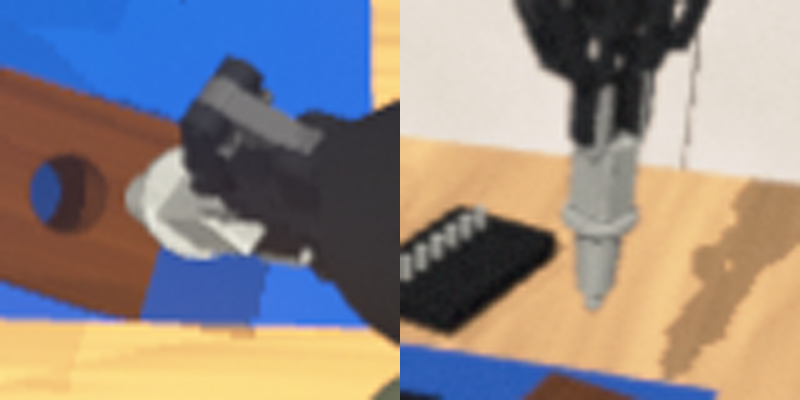

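Emit:
carry_out(
  moves=[
    {"delta_pos": [0.0196, 0.046, 0], "rotation": [0, 0, 0], "grip": -1},
    {"delta_pos": [0.0196, 0.046, 0], "rotation": [0, 0, 0], "grip": -1},
    {"delta_pos": [0.0196, 0.046, 0], "rotation": [0, 0, 0], "grip": -1},
    {"delta_pos": [0.0196, 0.046, 0], "rotation": [0, 0, 0], "grip": -1},
    {"delta_pos": [0.0196, 0.046, 0], "rotation": [0, 0, 0], "grip": -1},
    {"delta_pos": [0, 0, -0.03], "rotation": [0, 0, 0], "grip": -1},
    {"delta_pos": [0, 0, 0], "rotation": [0, 0, 0], "grip": -1},
    {"delta_pos": [0, 0, 0], "rotation": [0, 0, 0], "grip": -1},
  ],
)

```text
time: 7.45
tool_pos: [0.5484, -0.0005, 0.1745]
ee_rot: [180.0, -0.0, -36.0]
wrist_force: [-0.6, -0.7, -3.8]
opening: 0.0184
finger_force: 89.4
```

```bash
python3 - <<'E'
from h import *
x=ctrl.sense();print(x['tool_pos'],x['wrist_force'],x['q'])
z=x['tool_pos'][2]-.0124
for n in ['top','side']:
    c=pic(n)
    save(cv2.resize(c['pixels'][100:240,190:340],None,fx=4,fy=4,interpolation=cv2.INTER_CUBIC),'h_%s.png'%n)
    for t,h in [('arbor',z),('tang_end',z-.054),('socket_face',.096),('slot_floor',.03),('socket',0)]:
        for d in ctrl.spot_point(n,t)[:2]: print(n,t,round(d['confidence'],2),np.round(d['xy'],1),np.round(ray(c,d['xy'],h),4))
E
```

```text
[ 5.48408240e-01 -4.95002619e-04  1.74456331e-01] [-0.6111477  -0.65882823 -3.76023599] [-26.60348865  49.15132112  50.0675081   93.71718757 -43.01974777
  58.18591696 -88.42645074]
side arbor 0.75 [252.2 144.4] [ 0.5385 -0.0074  0.1621]
side arbor 0.59 [254.5 146. ] [ 0.5312 -0.0025  0.1621]
side tang_end 0.63 [250.7 161.4] [ 0.5455 -0.013   0.1081]
side socket_face 0.62 [251.5 169.4] [0.5385 0.0021 0.096 ]
side slot_floor 0.63 [249.  190.4] [0.5456 0.0057 0.03  ]
side socket 0.96 [248.  196.6] [ 0.5521 -0.0028  0.    ]
```

View pics/h_side.png

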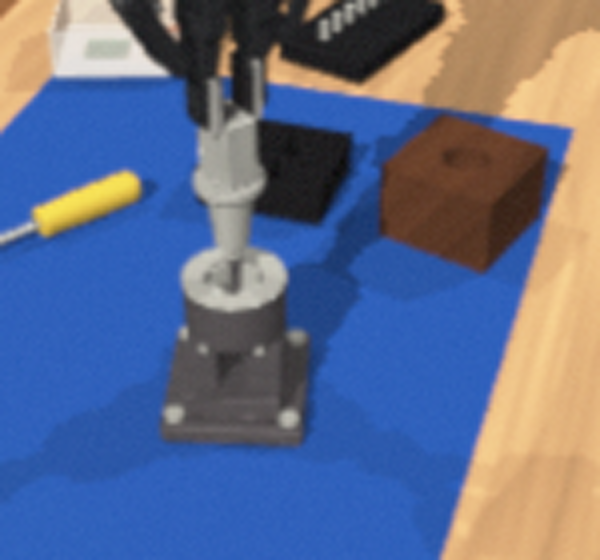

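```bash
python3 - <<'E'
from h import *
c=pic('side')
for z in [.2,.19,.1745,.16,.15,.14,.1,.096]: print(z,((proj(c,[.5484,-.0005,z])[0]-[190,100])*4).round(1))
E
```

```text
0.2 [226.9 124.3]
0.19 [227.4 139.6]
0.1745 [228.2 162.8]
0.16 [229. 184.]
0.15 [229.5 198.4]
0.14 [230.  212.5]
0.1 [231.9 267. ]
0.096 [232.1 272.3]
```

```bash
python3 - <<'E'
from h import *
t=pic('top'); s=pic('side')
x,y=proj(t,[.5484,0,.18])[0].astype(int)
a=cv2.resize(t['pixels'][y-35:y+35,x-25:x+25],(400,560),interpolation=cv2.INTER_CUBIC)
x,y=proj(s,[.5484,0,.18])[0].astype(int)
b=cv2.resize(s['pixels'][y-35:y+35,x-25:x+25],(400,560),interpolation=cv2.INTER_CUBIC)
save(np.hstack([a,b]),'k.png')
E
```

```text
(no output)
```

View pics/k.png

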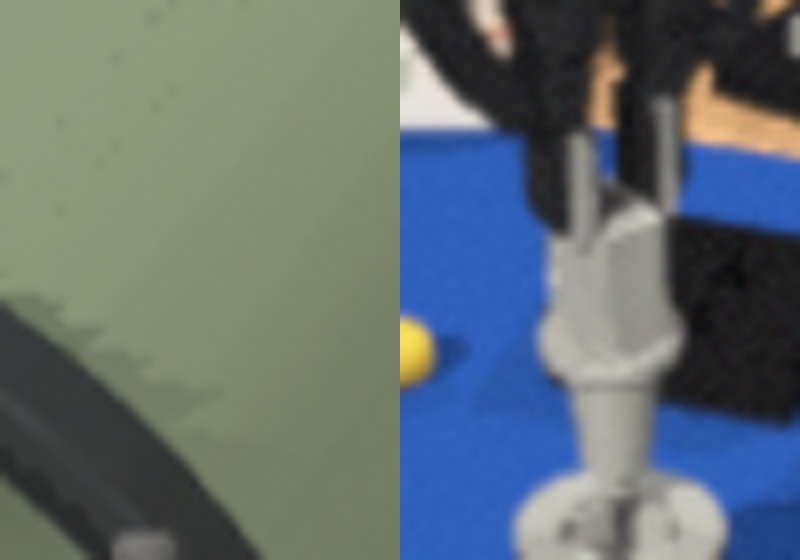

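The picture shows the pads holding only the top 10 mm or so of the block, with the tang over the bore (column 620 of the crop). I'll rest the shank in the mouth, let go, and regrasp lower.

Emit:
carry_out(
  moves=[
    {"delta_pos": [0, 0.0008, -0.02], "rotation": [0, 0, 0], "grip": -1},
    {"delta_pos": [0, 0, -0.02], "rotation": [0, 0, 0], "grip": -1},
    {"delta_pos": [0, 0, -0.01], "rotation": [0, 0, 0], "grip": -1},
    {"delta_pos": [0, 0, -0.002], "rotation": [0, 0, 0], "grip": -1},
    {"delta_pos": [0, 0, 0], "rotation": [0, 0, 0], "grip": -1},
  ],
)

```text
time: 8.82
tool_pos: [0.5486, 0.0009, 0.1225]
ee_rot: [-180.0, -0.0, -35.9]
wrist_force: [0.0, -1.4, -3.9]
opening: 0.0178
finger_force: 88.7
```

Emit:
carry_out(
  moves=[
    {"delta_pos": [0, 0, -0.001], "rotation": [0, 0, 0], "grip": -1},
    {"delta_pos": [0, 0, -0.001], "rotation": [0, 0, 0], "grip": -1},
    {"delta_pos": [0, 0, -0.001], "rotation": [0, 0, 0], "grip": -1},
    {"delta_pos": [0, 0, 0], "rotation": [0, 0, 0], "grip": -1},
  ],
)

```text
time: 9.32
tool_pos: [0.5484, 0.001, 0.119]
ee_rot: [180.0, -0.0, -35.9]
wrist_force: [-1.4, -3.6, -3.6]
opening: 0.0179
finger_force: 88.7
```

Emit:
carry_out(
  moves=[
    {"delta_pos": [-0.0004, -0.001, 0], "rotation": [0, 0, 0], "grip": -1},
    {"delta_pos": [0, 0, -0.001], "rotation": [0, 0, 0], "grip": -1},
    {"delta_pos": [0, 0, -0.001], "rotation": [0, 0, 0], "grip": -1},
    {"delta_pos": [0, 0, 0], "rotation": [0, 0, 0], "grip": -1},
  ],
)

```text
time: 9.82
tool_pos: [0.5481, 0.0002, 0.1169]
ee_rot: [-180.0, -0.0, -35.9]
wrist_force: [0.2, -1.5, -2.4]
opening: 0.0177
finger_force: 88.9
```

Emit:
carry_out(
  moves=[
    {"delta_pos": [0, -0.0003, -0.001], "rotation": [0, 0, 0], "grip": -1},
    {"delta_pos": [0, 0, 0], "rotation": [0, 0, 0], "grip": -1},
  ],
  squeeze=60,
)

```text
time: 10.07
tool_pos: [0.5481, -0.0, 0.116]
ee_rot: [-180.0, -0.0, -35.9]
wrist_force: [-0.8, -0.9, 0.8]
opening: 0.0178
finger_force: 89.4
```

Emit:
carry_out(
  moves=[
    {"delta_pos": [0, 0, 0], "rotation": [0, 0, 0], "grip": 0.3},
    {"delta_pos": [0, 0, 0], "rotation": [0, 0, 0], "grip": 0.3},
    {"delta_pos": [0, 0, 0], "rotation": [0, 0, 0], "grip": 0.3},
  ],
  squeeze=60,
)

```text
time: 10.45
tool_pos: [0.5481, -0.0001, 0.116]
ee_rot: [-180.0, -0.0, -35.9]
wrist_force: [-0.3, 1.0, 0.3]
opening: 0.0554
finger_force: 0.0
```

```bash
python3 - <<'E'
from h import *
t=pic('top'); s=pic('side')
x,y=proj(s,[.5484,0,.12])[0].astype(int)
b=cv2.resize(s['pixels'][y-35:y+35,x-35:x+35],(560,560),interpolation=cv2.INTER_CUBIC)
for z in [.176,.166,.153,.144,.116,.105,.096]:
    p=((proj(s,[.5484,0,z])[0]-[x-35,y-35])*8).astype(int); cv2.circle(b,tuple(map(int,p)),2,(255,0,0),-1); print(z,p)
save(b,'r.png')
x=ctrl.sense();print(x['tool_pos'],x['wrist_force'],x['opening'])
E
```

```text
0.176 [279 122]
0.166 [280 151]
0.153 [282 189]
0.144 [283 214]
0.116 [285 292]
0.105 [286 321]
0.096 [287 345]
[ 5.48058028e-01 -7.63568528e-05  1.15948848e-01] [0.48998602 0.10537789 0.30806363] 0.055563257850718674
```

View pics/r.png

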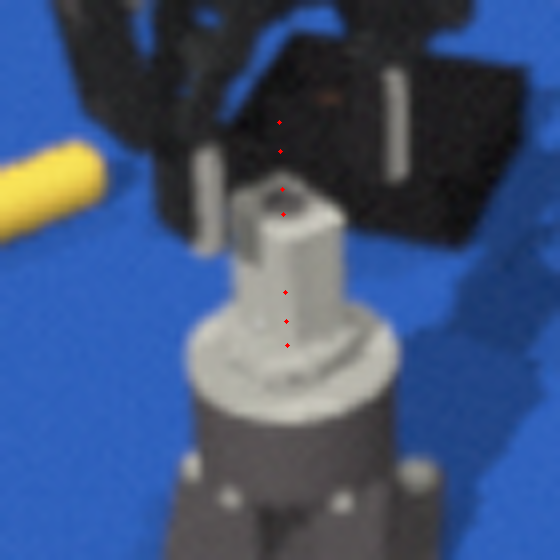

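The arbor stands in the socket, with its block top at (283,203). The pad ends, at rows 180–250, are only about level with the block top, so I'll go lower and close in stages.

Emit:
carry_out(
  moves=[
    {"delta_pos": [0, 0, -0.004], "rotation": [0, 0, 0], "grip": 0.3},
    {"delta_pos": [0, 0, -0.004], "rotation": [0, 0, 0], "grip": 0.3},
    {"delta_pos": [0, 0, -0.003], "rotation": [0, 0, 0], "grip": 0.3},
    {"delta_pos": [0, 0, -0.003], "rotation": [0, 0, 0], "grip": 0.3},
    {"delta_pos": [0, 0, 0], "rotation": [0, 0, 0], "grip": -0.25},
    {"delta_pos": [0, 0, 0], "rotation": [0, 0, 0], "grip": -0.25},
  ],
  squeeze=25,
)

```text
time: 11.3
tool_pos: [0.5481, -0.0002, 0.102]
ee_rot: [-180.0, -0.0, -35.9]
wrist_force: [-0.3, 0.6, 0.5]
opening: 0.032
finger_force: 0.0
```

Emit:
carry_out(
  moves=[
    {"delta_pos": [0, 0, 0], "rotation": [0, 0, 0], "grip": -0.6},
    {"delta_pos": [0, 0, 0], "rotation": [0, 0, 0], "grip": -0.6},
    {"delta_pos": [0, 0, 0], "rotation": [0, 0, 0], "grip": -0.6},
    {"delta_pos": [0, 0, 0], "rotation": [0, 0, 0], "grip": -0.6},
  ],
  squeeze=30,
)

```text
time: 11.8
tool_pos: [0.5481, -0.0002, 0.102]
ee_rot: [-180.0, -0.0, -35.9]
wrist_force: [-0.6, -1.4, -0.1]
opening: 0.0214
finger_force: 33.0
```

Emit:
carry_out(
  moves=[
    {"delta_pos": [0, 0, 0], "rotation": [0, 0, 0], "grip": -1},
    {"delta_pos": [0, 0, 0], "rotation": [0, 0, 0], "grip": -1},
    {"delta_pos": [0, 0, -0.0002], "rotation": [0, 0, 0.125], "grip": -1},
    {"delta_pos": [0, 0, -0.0002], "rotation": [0, 0, 0.125], "grip": -1},
    {"delta_pos": [0, 0, -0.0002], "rotation": [0, 0, 0.125], "grip": -1},
    {"delta_pos": [0, 0, -0.0002], "rotation": [0, 0, 0.125], "grip": -1},
  ],
  squeeze=100,
)

```text
time: 12.55
tool_pos: [0.5479, -0.0007, 0.1012]
ee_rot: [180.0, 0.0, -7.1]
wrist_force: [-1.3, -6.0, 0.6]
opening: 0.0195
finger_force: 99.8
```

Emit:
carry_out(
  moves=[
    {"delta_pos": [0, -0.0005, -0.0002], "rotation": [0, 0, 0.125], "grip": -1},
    {"delta_pos": [0, 0, -0.0002], "rotation": [0, 0, 0.125], "grip": -1},
    {"delta_pos": [0, 0, -0.0002], "rotation": [0, 0, 0.125], "grip": -1},
    {"delta_pos": [0, 0, -0.0002], "rotation": [0, 0, 0.125], "grip": -1},
    {"delta_pos": [0, 0, -0.0002], "rotation": [0, 0, 0.125], "grip": -1},
    {"delta_pos": [0, 0, -0.0002], "rotation": [0, 0, 0.125], "grip": -1},
  ],
)

```text
time: 13.3
tool_pos: [0.548, -0.0017, 0.1001]
ee_rot: [179.9, 0.0, 35.9]
wrist_force: [-2.9, -6.2, 2.4]
opening: 0.02
finger_force: 100.1
```

```bash
python3 - <<'E'
from h import *
x=ctrl.sense();print(x['tool_pos'],x['wrist_force'],x['ft_torque'],x['q'])
E
```

```text
[ 0.54800668 -0.00171203  0.10014746] [-2.91910387 -6.22044131  2.42176682] [-1.74411872  0.52467661 -0.22494471] [-16.02876031  48.99540788  25.31587771  98.08836054 -30.14213859
  39.81614066 -28.89637503]
```

Emit:
carry_out(
  moves=[
    {"delta_pos": [-0.0004, -0.0006, -0.0002], "rotation": [0, 0, 0.125], "grip": -1},
    {"delta_pos": [0, -0.0004, -0.0002], "rotation": [0, 0, 0.125], "grip": -1},
    {"delta_pos": [0, 0, -0.0002], "rotation": [0, 0, 0.125], "grip": -1},
    {"delta_pos": [0, 0, -0.0002], "rotation": [0, 0, 0.125], "grip": -1},
    {"delta_pos": [0, 0, -0.0002], "rotation": [0, 0, 0.125], "grip": -1},
  ],
)

```text
time: 13.92
tool_pos: [0.5483, -0.0025, 0.0994]
ee_rot: [179.9, 0.0, 71.7]
wrist_force: [1.5, -6.1, 2.8]
opening: 0.0199
finger_force: 100.2
```

Emit:
carry_out(
  moves=[
    {"delta_pos": [0, -0.0006, -0.0002], "rotation": [0, 0, 0.125], "grip": -1},
    {"delta_pos": [0, -0.0006, -0.0002], "rotation": [0, 0, 0.125], "grip": -1},
    {"delta_pos": [0, 0, -0.0002], "rotation": [0, 0, 0.125], "grip": -1},
    {"delta_pos": [0, 0, -0.0002], "rotation": [0, 0, 0.125], "grip": -1},
    {"delta_pos": [0, 0, -0.0002], "rotation": [0, 0, 0.125], "grip": -1},
  ],
)

```text
time: 14.55
tool_pos: [0.549, -0.003, 0.0986]
ee_rot: [179.8, 0.1, 107.5]
wrist_force: [4.7, -0.9, 5.2]
opening: 0.0194
finger_force: 100.4
```

```bash
python3 - <<'E'
from h import *
x=ctrl.sense();print(x['tool_pos'],x['wrist_force'],x['ft_torque'],x['q'])
E
```

```text
[ 0.54898976 -0.00295608  0.09857649] [ 4.72650187 -0.87369868  5.21717692] [-0.26341654 -1.13678537 -0.25850816] [-5.69517683 46.56871615  5.07758084 97.82636448 -6.30096693 35.70924941
 20.41503322]
```

Emit:
carry_out(
  moves=[
    {"delta_pos": [0.0004, 0, -0.00025], "rotation": [0, 0, 0.14], "grip": -1},
    {"delta_pos": [0.0003, 0, -0.00025], "rotation": [0, 0, 0.14], "grip": -1},
    {"delta_pos": [0.0003, 0.0003, -0.00025], "rotation": [0, 0, 0.14], "grip": -1},
    {"delta_pos": [0, 0.0003, -0.00025], "rotation": [0, 0, 0.14], "grip": -1},
    {"delta_pos": [0, 0, -0.00025], "rotation": [0, 0, 0.14], "grip": -1},
    {"delta_pos": [0, 0, -0.00025], "rotation": [0, 0, 0.14], "grip": -1},
  ],
)

```text
time: 15.3
tool_pos: [0.5501, -0.0023, 0.0972]
ee_rot: [179.9, 0.2, 155.7]
wrist_force: [3.8, -0.9, 6.8]
opening: 0.0198
finger_force: 100.7
```

Emit:
carry_out(
  moves=[
    {"delta_pos": [0.0004, 0, -0.00025], "rotation": [0, 0, 0.14], "grip": -1},
    {"delta_pos": [0, 0.0004, -0.00025], "rotation": [0, 0, 0.14], "grip": -1},
    {"delta_pos": [0, 0.0004, -0.00025], "rotation": [0, 0, 0.14], "grip": -1},
    {"delta_pos": [0, 0.0003, -0.00025], "rotation": [0, 0, 0.14], "grip": -1},
    {"delta_pos": [0, 0, -0.00025], "rotation": [0, 0, 0.14], "grip": -1},
    {"delta_pos": [0, 0, -0.00025], "rotation": [0, 0, 0.14], "grip": -1},
  ],
)

```text
time: 16.05
tool_pos: [0.5504, -0.0011, 0.0958]
ee_rot: [-179.9, 0.2, -156.2]
wrist_force: [3.9, 0.3, 10.4]
opening: 0.0196
finger_force: 101.2
```

```bash
python3 - <<'E'
from h import *
x=ctrl.sense();print(x['tool_pos'],x['wrist_force'],x['ft_torque'],x['q'],x['ee_rot'])
E
```

```text
[ 0.55040045 -0.00107956  0.09583278] [ 3.88534587  0.27550974 10.39290595] [-0.09408308 -0.81578659 -0.34250925] [  8.23239168  47.81186207 -22.01658798  97.19575017  25.69933176
  39.87095767  86.59654981] [-1.79933674e+02  1.70971650e-01 -1.56223884e+02]
```

Emit:
carry_out(
  moves=[
    {"delta_pos": [0.0004, 0, -0.0002], "rotation": [0, 0, 0.14], "grip": -1},
    {"delta_pos": [0, 0.0004, -0.0002], "rotation": [0, 0, 0.14], "grip": -1},
    {"delta_pos": [0, 0.0004, -0.0002], "rotation": [0, 0, 0.14], "grip": -1},
    {"delta_pos": [0, 0, -0.0002], "rotation": [0, 0, 0.14], "grip": -1},
  ],
)

```text
time: 16.55
tool_pos: [0.5503, -0.0002, 0.0951]
ee_rot: [-179.9, 0.1, -124.1]
wrist_force: [-1.0, 0.6, 14.3]
opening: 0.0197
finger_force: 101.8
```

Emit:
carry_out(
  moves=[
    {"delta_pos": [0, 0, 0], "rotation": [0, 0, 0.14], "grip": -1},
    {"delta_pos": [0, 0, 0], "rotation": [0, 0, 0.14], "grip": -1},
    {"delta_pos": [0, 0, 0], "rotation": [0, 0, 0.14], "grip": -1},
  ],
)

```text
time: 16.92
tool_pos: [0.5498, -0.0, 0.095]
ee_rot: [-179.9, 0.0, -100.1]
wrist_force: [-4.1, 1.2, 16.0]
opening: 0.0199
finger_force: 101.9
```

```bash
python3 - <<'E'
from h import *
x=ctrl.sense();print(x['tool_pos'],x['wrist_force'],x['ft_torque'],x['q'],x['ee_rot'])
s=pic('side')
x,y=proj(s,[.5484,0,.12])[0].astype(int)
b=cv2.resize(s['pixels'][y-25:y+25,x-35:x+35],(784,560),interpolation=cv2.INTER_CUBIC)
save(b,'tw.png')
E
```

```text
[ 5.49789182e-01 -3.56518827e-05  9.50204366e-02] [-4.07251781  1.20491486 16.02666012] [ 0.22746095  0.97801419 -0.38932777] [ 15.70030371  50.71328605 -37.6604966   96.96241652  40.52075694
  46.7086666  129.2548399 ] [-1.79934520e+02  2.24817530e-02 -1.00064278e+02]
```

View pics/tw.png

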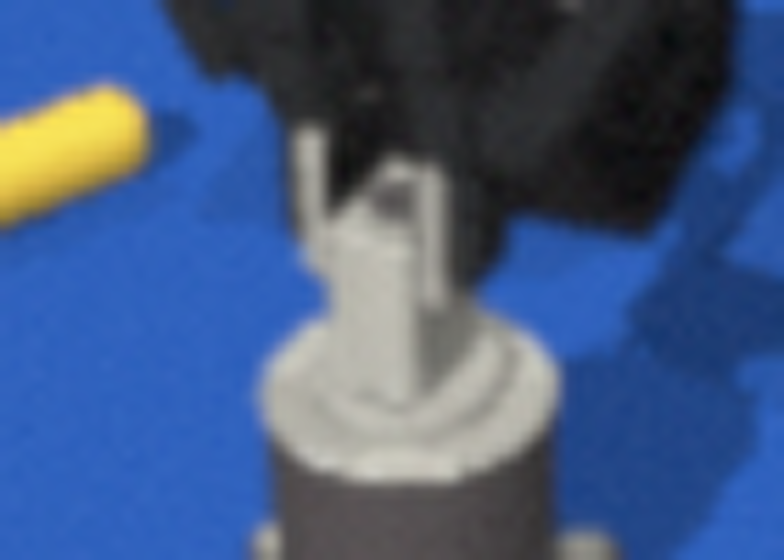

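Emit:
carry_out(
  moves=[
    {"delta_pos": [0, 0, 0], "rotation": [0, 0, -0.14], "grip": -1},
    {"delta_pos": [-0.0003, 0, 0], "rotation": [0, 0, -0.14], "grip": -1},
    {"delta_pos": [-0.0003, 0, 0], "rotation": [0, 0, -0.14], "grip": -1},
    {"delta_pos": [0, 0, 0], "rotation": [0, 0, -0.14], "grip": -1},
  ],
)

```text
time: 17.48
tool_pos: [0.5503, -0.0003, 0.0952]
ee_rot: [-179.8, 0.1, -132.6]
wrist_force: [3.1, -1.7, 13.1]
opening: 0.02
finger_force: 101.6
```

Emit:
carry_out(
  moves=[
    {"delta_pos": [0, -0.0003, -0.00015], "rotation": [0, 0, -0.14], "grip": -1},
    {"delta_pos": [0, -0.0003, -0.00015], "rotation": [0, 0, -0.14], "grip": -1},
    {"delta_pos": [0, 0, -0.00015], "rotation": [0, 0, -0.14], "grip": -1},
    {"delta_pos": [0, 0, -0.00015], "rotation": [0, 0, -0.14], "grip": -1},
  ],
)

```text
time: 17.98
tool_pos: [0.5507, -0.0012, 0.0949]
ee_rot: [-179.9, 0.2, -164.7]
wrist_force: [3.8, -2.3, 16.9]
opening: 0.0196
finger_force: 102.2
```

Emit:
carry_out(
  moves=[
    {"delta_pos": [0, 0, 0], "rotation": [0, 0, -0.14], "grip": -1},
    {"delta_pos": [0, -0.0003, 0], "rotation": [0, 0, -0.14], "grip": -1},
    {"delta_pos": [0, -0.0003, 0], "rotation": [0, 0, -0.14], "grip": -1},
    {"delta_pos": [0, 0, 0], "rotation": [0, 0, -0.14], "grip": -1},
    {"delta_pos": [0, 0, 0], "rotation": [0, 0, -0.14], "grip": -1},
  ],
)

```text
time: 18.6
tool_pos: [0.5504, -0.0022, 0.0949]
ee_rot: [180.0, 0.2, 155.2]
wrist_force: [1.9, -4.8, 18.4]
opening: 0.0199
finger_force: 102.3
```

Emit:
carry_out(
  moves=[
    {"delta_pos": [0, -0.0005, 0.0005], "rotation": [0, 0, 0], "grip": -1},
    {"delta_pos": [0, 0, 0.0005], "rotation": [0, 0, 0], "grip": -1},
    {"delta_pos": [0, 0, 0], "rotation": [0, 0, 0], "grip": -1},
  ],
)

```text
time: 18.98
tool_pos: [0.5503, -0.0022, 0.0955]
ee_rot: [179.9, 0.2, 155.4]
wrist_force: [5.0, -2.2, 9.7]
opening: 0.0199
finger_force: 101.1
```

Emit:
carry_out(
  moves=[
    {"delta_pos": [0, 0, 0], "rotation": [0, 0, 0], "grip": 0.3},
    {"delta_pos": [0, 0, 0], "rotation": [0, 0, 0], "grip": 0.3},
    {"delta_pos": [0, 0, 0], "rotation": [0, 0, 0], "grip": 0.3},
    {"delta_pos": [0, 0, 0.04], "rotation": [0, 0, 0], "grip": 0.3},
    {"delta_pos": [0, 0, 0.04], "rotation": [0, 0, 0], "grip": 1},
    {"delta_pos": [0, 0, 0.04], "rotation": [0, 0, 0], "grip": 1},
    {"delta_pos": [0, 0.05, 0.02], "rotation": [0, 0, 0], "grip": 1},
    {"delta_pos": [0, 0.05, 0], "rotation": [0, 0, 0], "grip": 1},
    {"delta_pos": [-0.005, 0.05, 0], "rotation": [0, 0, 0], "grip": 1},
    {"delta_pos": [-0.005, 0.05, 0], "rotation": [0, 0, 0], "grip": 1},
  ],
)

```text
time: 20.23
tool_pos: [0.5384, 0.1995, 0.2345]
ee_rot: [-180.0, -0.0, 155.4]
wrist_force: [-0.2, 0.7, -0.6]
opening: 0.0854
finger_force: 0.0
```

```bash
python3 - <<'E'
from h import *
x=ctrl.sense();print(x['tool_pos'],x['wrist_force'],x['q'],x['ee_rot'])
t=pic('top');s=pic('side')
im=[]
for c in (t,s):
    x,y=proj(c,[.549,0,.11])[0].astype(int); print(x,y)
    im.append(cv2.resize(c['pixels'][y-24:y+24,x-22:x+22],(400,436),interpolation=cv2.INTER_CUBIC))
save(np.hstack(im),'home.png')
for n,c in(('top',t),('side',s)):
  for th,h in (('arbor',.096),('socket_face',.096),('drift',0),('drift_tip',0)):
    for d in ctrl.spot_point(n,th)[:3]: print(n,th,round(d['confidence'],2),np.round(d['xy'],1),np.round(ray(c,d['xy'],h)[:2],4))
  for d in ctrl.outline_of(n,'drift')[:3]: print(n,np.round(d['rect']))
E
```

```text
[0.53844493 0.19952492 0.23452992] [-0.24880041  0.72372372 -0.55707832] [-18.72306757  38.53375691  -9.58579509  81.97722348   6.88093341
  60.07710249  35.73274566] [-1.79983637e+02 -6.24637349e-03  1.55428013e+02]
279 186
247 163
top arbor 0.64 [276.6 185.7] [0.5528 0.0054]
top socket_face 0.77 [281.2 186.1] [ 0.5522 -0.0045]
top [362. 150. 401. 195.]
side arbor 0.66 [248.5 167.5] [ 0.548 -0.003]
side socket_face 0.95 [250.6 168.7] [5.415e-01 1.000e-04]
side drift 0.96 [197.2 319.9] [0.5274 0.3553]
side drift 0.72 [178.8 281.7] [0.6006 0.2902]
side drift 0.57 [357.8 284.3] [0.2507 0.1839]
side drift_tip 0.95 [227.8 260.6] [0.5245 0.2084]
side drift_tip 0.65 [127.9 279.4] [0.7049 0.3189]
side drift_tip 0.64 [303.7 301.2] [0.3468 0.255 ]
side [186. 259. 229. 333.]
side [308. 278. 366. 303.]
side [130. 276. 187. 282.]
```

View pics/home.png

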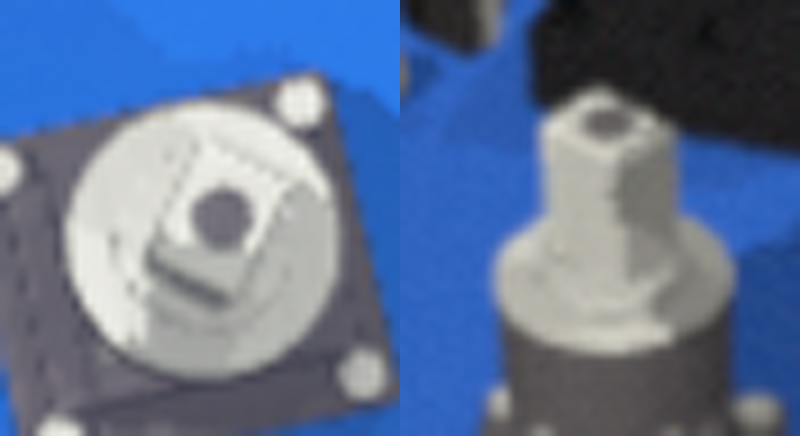

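```bash
cat >> h.py <<'E'
def tri(t,s,a,b):
    u=[cv2.undistortPoints(np.array([[p]],float),np.array(c['camera_matrix']),np.array(c['D'],float))[0].T for c,p in((t,a),(s,b))]
    X=cv2.triangulatePoints(np.array(t['extrinsics'])[:3],np.array(s['extrinsics'])[:3],*u)[:,0]; return X[:3]/X[3]
E
python3 - <<'E'
from h import *
t=pic('top');s=pic('side')
T=lambda x,y:(x/400*44+257-.45,y/436*48+162-.45)
S=lambda x,y:((x-400)/400*44+225-.45,y/436*48+139-.45)
print('dot',tri(t,s,T(222,217),S(608,122)),'face',tri(t,s,T(202,239),S(615,280)))
print([np.round(proj(s,[.5495,-.0005,z])[0],2) for z in(.144,.145,.096)],S(608,122))
print([np.round(proj(t,[.5495,-.0005,z])[0],2) for z in(.144,.096)],T(222,217))
print('drift tip',tri(t,s,(189.5,198.7),(227.0,259.5)),'orig',tri(t,s,(127.5,198.7),(198.4,321.5)))
E
```

```text
dot [ 5.48165636e-01 -1.32711595e-04  1.43550148e-01] face [5.48216571e-01 2.52812793e-04 9.26126739e-02]
[array([247.01, 151.65]), array([246.99, 151.3 ]), array([247.59, 167.98])] (247.43, 151.98119266055048)
[array([281.17, 184.69]), array([279.31, 187.3 ])] (280.97, 185.43990825688076)
drift tip [5.26930819e-01 2.06328165e-01 2.90404712e-04] orig [ 0.52406373  0.35538387 -0.00407776]
```

```bash
python3 - <<'E'
from h import *
s=pic('side')
x,y=proj(s,[.5484,0,.12])[0].astype(int)
d=np.array([.588,.809]);e=np.array([-.809,.588]);c=np.array([.5481,0])
for sg in(1,-1):
  for w in(.011,-.011):
    for z in(.116,.126,.136,.146):
      P=c+sg*.029*d+w*e
      print(sg,w,z,((proj(s,[*P,z])[0]-[x-35,y-35])*8).round())
E
```

```text
1 0.011 0.116 [227. 344.]
1 0.011 0.126 [225. 317.]
1 0.011 0.136 [224. 289.]
1 0.011 0.146 [222. 261.]
1 -0.011 0.116 [186. 309.]
1 -0.011 0.126 [184. 282.]
1 -0.011 0.136 [182. 254.]
1 -0.011 0.146 [181. 226.]
-1 0.011 0.116 [386. 276.]
-1 0.011 0.126 [386. 249.]
-1 0.011 0.136 [386. 221.]
-1 0.011 0.146 [386. 193.]
-1 -0.011 0.116 [344. 243.]
-1 -0.011 0.126 [343. 216.]
-1 -0.011 0.136 [343. 188.]
-1 -0.011 0.146 [342. 160.]
```

Ten pictures are now viewed, so I go on by numbers. In the last one the collar sits on the face. The block-top dot triangulates to z = 0.1436 against 0.144 at home, and the vertical force rose at about 12 N/mm, which matches the head spring alone. Now to the drift.

Emit:
carry_out(
  moves=[
    {"delta_pos": [-0.0034, 0.04, 0], "rotation": [0, 0, -0.161], "grip": 0},
    {"delta_pos": [-0.0034, 0.04, 0], "rotation": [0, 0, -0.161], "grip": 0},
    {"delta_pos": [-0.0034, 0.04, 0], "rotation": [0, 0, -0.161], "grip": 0},
    {"delta_pos": [-0.0032, 0.037, -0.01], "rotation": [0, 0, -0.161], "grip": 0},
    {"delta_pos": [0, 0, -0.05], "rotation": [0, 0, -0.161], "grip": 0},
    {"delta_pos": [0, 0, -0.05], "rotation": [0, 0, -0.161], "grip": 0},
    {"delta_pos": [0, 0, -0.05], "rotation": [0, 0, -0.161], "grip": 0},
    {"delta_pos": [0, 0, -0.04], "rotation": [0, 0, 0], "grip": 0},
    {"delta_pos": [0, 0, 0], "rotation": [0, 0, 0], "grip": 0},
  ],
)

```text
time: 22.1
tool_pos: [0.5242, 0.3542, 0.0325]
ee_rot: [-179.8, 0.1, 90.9]
wrist_force: [0.3, -0.5, 1.0]
opening: 0.0429
finger_force: 0.0
```

```bash
python3 - <<'E'
from h import *
x=ctrl.sense();print(x['tool_pos'],x['wrist_force'],x['q'],x['ee_rot'])
s=pic('side')
p=proj(s,[.525,.3565,.02])[0].astype(int); print(p)
g=cv2.cvtColor(s['pixels'],cv2.COLOR_RGB2HSV)
# saturation/value map near the gripper to find finger ends
for n in('drift',):
  for d in ctrl.outline_of('side',n)[:2]: print(d['rect'],round(d['confidence'],2))
for z in(0,.01,.02,.03,.04): print(z,[np.round(proj(s,[.525+dx,.3565+.011,z])[0]) for dx in(-.022,.022)])
for X in(p[0]-18,p[0]-12,p[0]+12,p[0]+18):
  print(X,[(r,int(g[r,X,1]),int(g[r,X,2])) for r in range(p[1]-40,p[1]+24,3)])
E
```

```text
[0.52422824 0.35423253 0.03253475] [ 0.31608851 -0.51888337  1.02807548] [-40.36037575  58.36192357   7.62546691  80.78120627  -9.78551125
  41.74828564 -28.10281325] [-1.79793678e+02  1.33135107e-01  9.08804646e+01]
[196 315]
[187.9, 258.4, 229.6, 334.1] 0.79
[309.1, 277.7, 368.1, 300.4] 0.65
0 [array([206., 330.]), array([185., 323.])]
0.01 [array([206., 327.]), array([184., 320.])]
0.02 [array([205., 324.]), array([183., 317.])]
0.03 [array([205., 321.]), array([182., 314.])]
0.04 [array([204., 318.]), array([182., 311.])]
178 [(275, 9, 57), (278, 14, 37), (281, 23, 34), (284, 21, 36), (287, 23, 34), (290, 16, 49), (293, 8, 34), (296, 14, 88), (299, 13, 157), (302, 54, 180), (305, 190, 203), (308, 187, 202), (311, 190, 200), (314, 185, 204), (317, 188, 203), (320, 186, 204), (323, 188, 203), (326, 188, 201), (329, 188, 201), (332, 185, 194), (335, 192, 182), (338, 184, 182)]
184 [(275, 11, 45), (278, 19, 53), (281, 8, 61), (284, 45, 143), (287, 153, 90), (290, 87, 44), (293, 26, 30), (296, 143, 59), (299, 188, 186), (302, 186, 203), (305, 191, 202), (308, 189, 200), (311, 190, 201
[... 171 characters left out ...]
43), (278, 25, 41), (281, 32, 40), (284, 22, 35), (287, 16, 32), (290, 18, 42), (293, 10, 50), (296, 13, 39), (299, 32, 48), (302, 10, 50), (305, 15, 51), (308, 69, 92), (311, 187, 177), (314, 188, 186), (317, 187, 187), (320, 187, 188), (323, 189, 188), (326, 187, 187), (329, 187, 187), (332, 189, 185), (335, 188, 187), (338, 185, 186)]
214 [(275, 12, 108), (278, 12, 103), (281, 6, 92), (284, 11, 95), (287, 0, 61), (290, 14, 55), (293, 19, 53), (296, 18, 56), (299, 24, 54), (302, 187, 181), (305, 189, 188), (308, 188, 190), (311, 189, 200), (314, 192, 202), (317, 188, 204), (320, 187, 203), (323, 187, 203), (326, 187, 199), (329, 189, 185), (332, 192, 185), (335, 191, 186), (338, 189, 185)]
```

Emit:
carry_out(
  moves=[
    {"delta_pos": [0.0006, 0.001, -0.01], "rotation": [0, 0, 0], "grip": -0.4},
    {"delta_pos": [0, 0.001, -0.01], "rotation": [0, 0, 0], "grip": -0.4},
    {"delta_pos": [0, 0, -0.004], "rotation": [0, 0, 0], "grip": -0.4},
    {"delta_pos": [0, 0, -0.003], "rotation": [0, 0, 0], "grip": -0.4},
    {"delta_pos": [0, 0, 0], "rotation": [0, 0, 0], "grip": -0.4},
  ],
)

```text
time: 22.82
tool_pos: [0.5261, 0.357, 0.0075]
ee_rot: [-180.0, 0.0, 90.9]
wrist_force: [-0.0, -0.9, 0.4]
opening: 0.0255
finger_force: 0.0
```

Emit:
carry_out(
  moves=[
    {"delta_pos": [0, 0, -0.003], "rotation": [0, 0, 0], "grip": -0.4},
    {"delta_pos": [0, 0, -0.002], "rotation": [0, 0, 0], "grip": -0.4},
    {"delta_pos": [0, 0, -0.001], "rotation": [0, 0, 0], "grip": -0.4},
  ],
)

```text
time: 23.2
tool_pos: [0.526, 0.357, 0.0014]
ee_rot: [-180.0, 0.0, 90.9]
wrist_force: [0.7, -0.0, 1.5]
opening: 0.0258
finger_force: 0.0
```

Emit:
carry_out(
  moves=[
    {"delta_pos": [0, 0, -0.001], "rotation": [0, 0, 0], "grip": -0.4},
    {"delta_pos": [0, 0, -0.001], "rotation": [0, 0, 0], "grip": -0.4},
    {"delta_pos": [0, 0, -0.001], "rotation": [0, 0, 0], "grip": -0.4},
    {"delta_pos": [0, 0, -0.001], "rotation": [0, 0, 0], "grip": -0.4},
  ],
)

```text
time: 23.7
tool_pos: [0.5261, 0.357, -0.0025]
ee_rot: [-180.0, 0.0, 90.9]
wrist_force: [0.0, -0.8, 0.1]
opening: 0.0253
finger_force: 0.0
```

Emit:
carry_out(
  moves=[
    {"delta_pos": [0, 0, -0.0015], "rotation": [0, 0, 0], "grip": -0.4},
    {"delta_pos": [0, 0, -0.0015], "rotation": [0, 0, 0], "grip": -0.4},
    {"delta_pos": [0, 0, -0.0015], "rotation": [0, 0, 0], "grip": -0.4},
    {"delta_pos": [0, 0, -0.0015], "rotation": [0, 0, 0], "grip": -0.4},
    {"delta_pos": [0, 0, -0.0015], "rotation": [0, 0, 0], "grip": -0.4},
  ],
)

```text
time: 24.32
tool_pos: [0.526, 0.357, -0.01]
ee_rot: [-180.0, -0.0, 90.9]
wrist_force: [-0.1, -0.3, 0.4]
opening: 0.026
finger_force: 0.0
```

Emit:
carry_out(
  moves=[
    {"delta_pos": [0, 0, -0.0015], "rotation": [0, 0, 0], "grip": -0.4},
    {"delta_pos": [0, 0, -0.0015], "rotation": [0, 0, 0], "grip": -0.4},
    {"delta_pos": [0, 0, -0.0015], "rotation": [0, 0, 0], "grip": -0.4},
    {"delta_pos": [0, 0, -0.0015], "rotation": [0, 0, 0], "grip": -0.4},
    {"delta_pos": [0, 0, -0.001], "rotation": [0, 0, 0], "grip": -0.4},
    {"delta_pos": [0, 0, 0], "rotation": [0, 0, 0], "grip": -1},
    {"delta_pos": [0, 0, 0], "rotation": [0, 0, 0], "grip": -1},
    {"delta_pos": [0, 0, 0], "rotation": [0, 0, 0], "grip": -1},
    {"delta_pos": [0, 0, 0], "rotation": [0, 0, 0], "grip": -1},
  ],
  squeeze=30,
)

```text
time: 25.45
tool_pos: [0.5261, 0.357, -0.0169]
ee_rot: [-180.0, -0.0, 90.9]
wrist_force: [1.0, 0.3, 0.2]
opening: 0.0112
finger_force: 31.0
```

Emit:
carry_out(
  moves=[
    {"delta_pos": [0, 0, 0], "rotation": [0, 0, 0], "grip": -1},
    {"delta_pos": [0, 0, 0], "rotation": [0, 0, 0], "grip": -1},
    {"delta_pos": [0, 0, 0.02], "rotation": [0, 0, 0], "grip": -1},
    {"delta_pos": [0, 0, 0.03], "rotation": [0, 0, 0], "grip": -1},
    {"delta_pos": [0, 0, 0.03], "rotation": [0, 0, 0], "grip": -1},
    {"delta_pos": [-0.0072, -0.0383, 0], "rotation": [0, 0, 0.0575], "grip": -1},
    {"delta_pos": [-0.0072, -0.0383, 0], "rotation": [0, 0, 0.0575], "grip": -1},
    {"delta_pos": [-0.0072, -0.0383, 0], "rotation": [0, 0, 0.0575], "grip": -1},
    {"delta_pos": [-0.0072, -0.0383, 0], "rotation": [0, 0, 0.0575], "grip": -1},
    {"delta_pos": [0, 0, 0], "rotation": [0, 0, 0], "grip": -1},
    {"delta_pos": [0, 0, 0], "rotation": [0, 0, 0], "grip": -1},
  ],
  squeeze=110,
)

```text
time: 26.82
tool_pos: [0.4975, 0.2043, 0.0638]
ee_rot: [180.0, -0.0, 104.0]
wrist_force: [0.6, 0.0, -3.2]
opening: 0.0085
finger_force: 108.2
```

```bash
python3 - <<'E'
from h import *
x=ctrl.sense();p=x['tool_pos'];print(p,x['wrist_force'],x['ft_torque'],x['ee_rot'])
u=np.array([.2436,-.970]);zb=p[2]+.0169
tip=[*(p[:2]+.15*u),zb]; print('exp tip',tip)
t=pic('top');s=pic('side')
pt={}
for n,c in(('top',t),('side',s)):
  print(n,'exp px',proj(c,tip),proj(c,[p[0],p[1],zb]))
  for th in('drift_tip','drift'):
    for d in ctrl.spot_point(n,th)[:3]: print(th,round(d['confidence'],2),np.round(d['xy'],1),ray(c,d['xy'],zb).round(4))
  for d in ctrl.outline_of(n,'drift')[:3]:
    m=d['mask']; ys,xs=np.nonzero(m); print(np.round(d['rect']), round(d['confidence'],2))
E
```

```text
[0.4975257  0.20434274 0.06377908] [ 0.56438879  0.02886846 -3.22216541] [ 0.16253723  0.01295057 -0.00990883] [ 1.79958086e+02 -2.86650005e-02  1.04020581e+02]
exp tip [np.float64(0.5340656958598395), np.float64(0.05884273649170857), np.float64(0.08067907738375038)]
top exp px [[251.34194512 194.34550412]] [[183.54084386 209.28170381]]
drift_tip 0.67 [253.3 194.4] [0.5341 0.0546 0.0807]
drift_tip 0.53 [276.9 192. ] [0.5408 0.0034 0.0807]
drift_tip 0.43 [147.9 126.1] [0.6781 0.2902 0.0807]
drift 0.76 [181.7 211.6] [0.4924 0.2081 0.0807]
drift 0.45 [190.5 316. ] [0.2725 0.18   0.0807]
[190. 196. 252. 212.] 0.78
[148. 126. 152. 141.] 0.46
[360. 151. 400. 196.] 0.38
side exp px [[245.5844345  188.93557449]] [[238.37046575 237.07021735]]
drift_tip 0.81 [305.6 300. ] [0.3393 0.3028 0.0807]
drift_tip 0.78 [127.3 279.9] [0.6525 0.3626 0.0807]
drift 0.89 [180.4 282.9] [0.5578 0.3379 0.0807]
drift 0.71 [355.8 287.6] [0.2612 0.2523 0.0807]
drift 0.5 [239.4 235. ] [0.4975 0.1985 0.0807]
[130. 275. 187. 283.] 0.91
[306. 278. 368. 302.] 0.83
[234. 218. 243. 250.] 0.68
```

Emit:
carry_out(
  moves=[
    {"delta_pos": [0, 0, -0.03], "rotation": [0, 0, 0], "grip": -1},
    {"delta_pos": [0, 0, -0.018], "rotation": [0, 0, 0], "grip": -1},
    {"delta_pos": [0.0049, -0.0194, 0], "rotation": [0, 0, 0], "grip": -1},
    {"delta_pos": [0.0049, -0.0194, 0], "rotation": [0, 0, 0], "grip": -1},
    {"delta_pos": [0.0049, -0.0194, 0], "rotation": [0, 0, 0], "grip": -1},
    {"delta_pos": [0, 0, 0], "rotation": [0, 0, 0], "grip": -1},
  ],
)

```text
time: 27.98
tool_pos: [0.5124, 0.1442, 0.0152]
ee_rot: [180.0, 0.0, 103.9]
wrist_force: [-0.3, 0.2, -1.4]
opening: 0.0084
finger_force: 108.5
```

Emit:
carry_out(
  moves=[
    {"delta_pos": [0.0024, -0.0097, 0], "rotation": [0, 0, 0], "grip": -1},
    {"delta_pos": [0.0012, -0.0048, 0], "rotation": [0, 0, 0], "grip": -1},
    {"delta_pos": [0, 0, -0.0006], "rotation": [0, 0, 0], "grip": -1},
    {"delta_pos": [0, 0, -0.0006], "rotation": [0, 0, 0], "grip": -1},
    {"delta_pos": [0, 0, 0], "rotation": [0, 0, 0], "grip": -1},
  ],
)

```text
time: 28.6
tool_pos: [0.5154, 0.1313, 0.0138]
ee_rot: [-180.0, -0.0, 104.1]
wrist_force: [-1.6, 0.3, -1.0]
opening: 0.0083
finger_force: 108.3
```

Emit:
carry_out(
  moves=[
    {"delta_pos": [0, 0, -0.0005], "rotation": [0, 0, 0], "grip": -1},
    {"delta_pos": [0, 0, -0.0005], "rotation": [0, 0, 0], "grip": -1},
    {"delta_pos": [0, 0, 0], "rotation": [0, 0, 0], "grip": -1},
  ],
)

```text
time: 28.98
tool_pos: [0.5156, 0.1311, 0.0129]
ee_rot: [180.0, -0.0, 104.0]
wrist_force: [-0.9, 0.6, 1.8]
opening: 0.0087
finger_force: 108.6
```

Emit:
carry_out(
  moves=[
    {"delta_pos": [0.0005, -0.0019, 0], "rotation": [0, 0, 0], "grip": -1},
    {"delta_pos": [0.0005, -0.0019, 0], "rotation": [0, 0, 0], "grip": -1},
    {"delta_pos": [0.0005, -0.0019, 0], "rotation": [0, 0, 0], "grip": -1},
    {"delta_pos": [0.0005, -0.0019, 0], "rotation": [0, 0, 0], "grip": -1},
    {"delta_pos": [0.00025, -0.00095, 0], "rotation": [0, 0, 0], "grip": -1},
    {"delta_pos": [0.00025, -0.00095, 0], "rotation": [0, 0, 0], "grip": -1},
    {"delta_pos": [0.00025, -0.00095, 0], "rotation": [0, 0, 0], "grip": -1},
  ],
)

```text
time: 29.85
tool_pos: [0.5183, 0.1206, 0.0129]
ee_rot: [-180.0, -0.0, 104.0]
wrist_force: [-0.1, 1.2, 4.3]
opening: 0.0084
finger_force: 108.7
```

Emit:
carry_out(
  moves=[
    {"delta_pos": [0.00025, -0.001, 0], "rotation": [0, 0, 0], "grip": -1},
    {"delta_pos": [0.00025, -0.001, 0], "rotation": [0, 0, 0], "grip": -1},
    {"delta_pos": [0.00025, -0.001, 0], "rotation": [0, 0, 0], "grip": -1},
    {"delta_pos": [0.00025, -0.001, 0], "rotation": [0, 0, 0], "grip": -1},
  ],
)

```text
time: 30.35
tool_pos: [0.5193, 0.1168, 0.0129]
ee_rot: [180.0, -0.0, 104.0]
wrist_force: [-1.0, 4.0, 4.4]
opening: 0.0086
finger_force: 108.9
```

Emit:
carry_out(
  moves=[
    {"delta_pos": [0.00025, -0.001, 0], "rotation": [0, 0, 0], "grip": -1},
    {"delta_pos": [0.00025, -0.001, 0], "rotation": [0, 0, 0], "grip": -1},
    {"delta_pos": [0.00025, -0.001, 0], "rotation": [0, 0, 0], "grip": -1},
    {"delta_pos": [0.00025, -0.001, 0], "rotation": [0, 0, 0], "grip": -1},
  ],
)

```text
time: 30.85
tool_pos: [0.5201, 0.1142, 0.013]
ee_rot: [180.0, -0.1, 104.1]
wrist_force: [-3.9, 12.9, 8.6]
opening: 0.0088
finger_force: 109.5
```

Emit:
carry_out(
  moves=[
    {"delta_pos": [0.00025, -0.001, 0], "rotation": [0, 0, 0], "grip": -1},
    {"delta_pos": [0.00025, -0.001, 0], "rotation": [0, 0, 0], "grip": -1},
    {"delta_pos": [0.00025, -0.001, 0], "rotation": [0, 0, 0], "grip": -1},
    {"delta_pos": [0.00025, -0.001, 0], "rotation": [0, 0, 0], "grip": -1},
  ],
)

```text
time: 31.35
tool_pos: [0.521, 0.1113, 0.0131]
ee_rot: [180.0, -0.2, 104.2]
wrist_force: [-5.6, 16.8, 9.3]
opening: 0.0084
finger_force: 109.7
```

Emit:
carry_out(
  moves=[
    {"delta_pos": [0.0003, -0.0012, 0], "rotation": [0, 0, 0], "grip": -1},
    {"delta_pos": [0.0003, -0.0012, 0], "rotation": [0, 0, 0], "grip": -1},
    {"delta_pos": [0.0003, -0.0012, 0], "rotation": [0, 0, 0], "grip": -1},
    {"delta_pos": [0.0003, -0.0012, 0], "rotation": [0, 0, 0], "grip": -1},
    {"delta_pos": [0.0003, -0.0012, 0], "rotation": [0, 0, 0], "grip": -1},
    {"delta_pos": [0.0003, -0.0012, 0], "rotation": [0, 0, 0], "grip": -1},
  ],
)

```text
time: 32.1
tool_pos: [0.523, 0.1036, 0.0131]
ee_rot: [180.0, -0.1, 104.1]
wrist_force: [-3.4, 13.8, 10.0]
opening: 0.0086
finger_force: 109.7
```

Emit:
carry_out(
  moves=[
    {"delta_pos": [0.00035, -0.0014, 0], "rotation": [0, 0, 0], "grip": -1},
    {"delta_pos": [0.00035, -0.0014, 0], "rotation": [0, 0, 0], "grip": -1},
    {"delta_pos": [0.00035, -0.0014, 0], "rotation": [0, 0, 0], "grip": -1},
    {"delta_pos": [0.00035, -0.0014, 0], "rotation": [0, 0, 0], "grip": -1},
    {"delta_pos": [0.00035, -0.0014, 0], "rotation": [0, 0, 0], "grip": -1},
    {"delta_pos": [0.00035, -0.0014, 0], "rotation": [0, 0, 0], "grip": -1},
    {"delta_pos": [0.00035, -0.0014, 0], "rotation": [0, 0, 0], "grip": -1},
    {"delta_pos": [0.00035, -0.0014, 0], "rotation": [0, 0, 0], "grip": -1},
  ],
)

```text
time: 33.1
tool_pos: [0.526, 0.0913, 0.0131]
ee_rot: [180.0, -0.1, 104.1]
wrist_force: [-2.4, 7.3, 9.0]
opening: 0.0086
finger_force: 109.6
```

Emit:
carry_out(
  moves=[
    {"delta_pos": [0.00035, -0.0014, 0], "rotation": [0, 0, 0], "grip": -1},
    {"delta_pos": [0.00035, -0.0014, 0], "rotation": [0, 0, 0], "grip": -1},
    {"delta_pos": [0.00035, -0.0014, 0], "rotation": [0, 0, 0], "grip": -1},
    {"delta_pos": [0.00035, -0.0014, 0], "rotation": [0, 0, 0], "grip": -1},
    {"delta_pos": [0.00035, -0.0014, 0], "rotation": [0, 0, 0], "grip": -1},
    {"delta_pos": [0.0002, -0.0007, 0], "rotation": [0, 0, 0], "grip": -1},
    {"delta_pos": [0, 0, 0], "rotation": [0, 0, 0], "grip": -1},
    {"delta_pos": [0, 0, 0], "rotation": [0, 0, 0], "grip": -1},
  ],
)

```text
time: 34.1
tool_pos: [0.5281, 0.0829, 0.0131]
ee_rot: [180.0, -0.0, 104.1]
wrist_force: [-1.4, 4.3, 8.3]
opening: 0.0087
finger_force: 109.6
```

```bash
python3 - <<'E'
from h import *
x=ctrl.sense();p=x['tool_pos'];print(p,x['wrist_force'])
print('nose past',.15-np.hypot(p[0]-.5484,p[1]))
t=pic('top');s=pic('side')
# dark dot on block top
for n,c in(('top',t),('side',s)):
  q=proj(c,[.549,0,.153])[0].astype(int); g=cv2.cvtColor(c['pixels'],cv2.COLOR_RGB2GRAY)[q[1]-5:q[1]+7,q[0]-6:q[0]+7]
  print(n,q-[6,5]); print(g)
  for d in ctrl.spot_point(n,'drift_tip')[:3]: print(round(d['confidence'],2),np.round(d['xy'],1),ray(c,d['xy'],.03).round(4))
E
```

```text
[0.52805774 0.08290713 0.01312845] [-1.35449522  4.28757362  8.28677936]
nose past 0.06463372955769063
top [275 179]
[[ 93 101 116 221 231 229 229 229 231 206 183 205 210]
 [ 94  94 100 194 224 216 211 210 210 211 177 160 156]
 [ 96  93  94 144 193 162 150 161 171 172 173 174 170]
 [ 96  94  94 133 121 104  98 124 153 171 173 174 176]
 [ 97  96  93  96  90  87  87  83 110 152 171 174 174]
 [ 97  98  96  94  86  80  84  84  85 121 166 173 162]
 [ 98  98  96  94  84  67  80  85  85 131 169 167 163]
 [ 99  98  96  95  93  69  76  85  85 145 172 160 171]
 [100  97  97  96  94  84  68  79 106 156 167 164 172]
 [100  98  98  96  94  92  67  86 146 171 159 175 178]
 [ 99  99  98  97  95  93  73  91 148 165 155 174 179]
 [100 100  98  97  96  94  79  60  97 149 166 176 178]]
0.64 [147.9 128.3] [0.6867 0.305  0.03  ]
0.6 [305.  182.4] [ 0.57  -0.065  0.03 ]
side [241 143]
[[142 143 140 139 138 140 142 144 148 147 145 142 134]
 [157 157 156 152 150 148 150 148 142 135 125 120 118]
 [147 148 142 140 133 133 129 128 127 124 121 113 105]
 [137 134 133 134 130 128 124 119 114 110 105  92  74]
 [123 124 120 116 111 109 108  92  79  69  59  48  47]
 [ 79  81  78  70  60  57  53  53  43  42  45  44  46]
 [ 49  48  52  48  45  45  40  44  46  46  47  47  44]
 [ 50  43  46  43  43  48  48  48  46  45  43  38  40]
 [ 50  49  45  49  44  45  44  44  46  47  45  50  51]
 [ 45  47  50  50  47  50  54  60  58  64  63  62  64]
 [ 67  65  68  72  73  73  81  83  85  84  80  60  51]
 [105 102 105 109 105  98  94  92  80  62  50  39  31]]
0.79 [304.6 300.9] [0.3435 0.2728 0.03  ]
0.67 [129.6 279.5] [0.6819 0.3338 0.03  ]
```

Emit:
carry_out(
  moves=[
    {"delta_pos": [0, 0, 0.0003], "rotation": [0, 0, 0], "grip": -1},
    {"delta_pos": [0, 0, 0], "rotation": [0, 0, 0], "grip": -0.5},
    {"delta_pos": [0, 0, 0], "rotation": [0, 0, 0], "grip": -0.3},
    {"delta_pos": [0, 0, 0], "rotation": [0, 0, 0], "grip": -0.3},
    {"delta_pos": [0, 0, 0], "rotation": [0, 0, 0], "grip": -0.3},
    {"delta_pos": [0, 0, 0.02], "rotation": [0, 0, 0], "grip": -0.3},
    {"delta_pos": [0, 0, 0.04], "rotation": [0, 0, 0], "grip": -0.3},
    {"delta_pos": [0, 0, 0.05], "rotation": [0, 0, 0], "grip": -0.3},
    {"delta_pos": [-0.01, 0.04, 0.05], "rotation": [0, 0, 0], "grip": -0.3},
    {"delta_pos": [-0.01, 0.05, 0.02], "rotation": [0, 0, 0], "grip": -0.3},
    {"delta_pos": [-0.01, 0.05, 0], "rotation": [0, 0, 0], "grip": -0.3},
    {"delta_pos": [-0.01, 0.05, 0], "rotation": [0, 0, 0], "grip": -0.3},
    {"delta_pos": [0, 0, 0], "rotation": [0, 0, 0], "grip": -0.3},
  ],
)

```text
time: 35.92
tool_pos: [0.4866, 0.2749, 0.1911]
ee_rot: [-180.0, -0.1, 104.3]
wrist_force: [-0.1, -0.1, -0.3]
opening: 0.0296
finger_force: 0.0
```

```bash
python3 - <<'E'
from h import *
x=ctrl.sense();print(x['tool_pos'],x['wrist_force'])
t=pic('top');s=pic('side'); ctr={}
for n,c in(('top',t),('side',s)):
  q=proj(c,[.549,0,.153])[0].astype(int); print(n,q-[8,6]); print(cv2.cvtColor(c['pixels'],cv2.COLOR_RGB2GRAY)[q[1]-6:q[1]+10,q[0]-8:q[0]+9])
  for th,h in(('drift_tip',.03),('drift',.03),('arbor',.105)):
    for d in ctrl.spot_point(n,th)[:3]: print(th,round(d['confidence'],2),np.round(d['xy'],1),ray(c,d['xy'],h).round(4))
  for z in(.144,.153): print(z,proj(c,[.5484,0,z]))
E
```

```text
[0.4866155  0.27485794 0.19108547] [-0.08237156 -0.07874614 -0.3490726 ]
top [273 178]
[[213 204 212 216 217 220 232 237 233 224 222 222 225 232 233 231 224]
 [214 198 212 218 216 230 233 232 232 232 231 220 220 223 216 218 229]
 [216 215 216 217 218 228 230 229 229 228 228 228 228 218 194 195 215]
 [218 217 216 212 225 230 220 205 203 207 220 227 228 228 229 210 183]
 [220 220 219 215 227 220 171 126 116 130 170 223 229 229 227 179 177]
 [218 219 220 226 225 173 126 117 115 113 113 201 226 230 208 175 179]
 [218 218 221 229 211 137 118 116 115 112 113 157 221 228 182 179 181]
 [219 214 223 230 204 136 117 116 112 113 113 140 222 208 174 178 179]
 [221 214 227 230 217 147 118 114 112 114 113 165 225 183 176 177 177]
 [219 226 232 233 232 198 138 113 114 115 133 211 212 184 178 177 177]
 [214 230 233 233 233 232 195 175 174 174 194 226 183 181 182 179 173]
 [202 220 229 231 231 231 231 231 231 232 234 218 168 178 182 184 173]
 [149 165 196 218 232 233 233 233 234 233 235 189 172 181 182 183 182]
 [153 130 125 160 207 219 231 234 233 235 221 172 180 184 183 179 182]
 [196 166 142 129 1
[... 1486 characters left out ...]
 124  97]
 [ 32  36  40  47  49  46  46  43  43  46  61  84 103 118 124 120 107]
 [ 41  44  45  46  49  47  45  46  45  44  56  80  91  96  99 104 102]
 [ 45  47  48  47  49  48  44  43  44  41  51  73  87  92  97  94  95]]
drift_tip 0.85 [130.8 282.2] [0.676  0.3385 0.03  ]
drift_tip 0.46 [249.1 172.5] [ 0.57   -0.0653  0.03  ]
drift_tip 0.18 [247.  212.3] [0.5237 0.0828 0.03  ]
drift 0.84 [182.7 282.7] [0.5777 0.3071 0.03  ]
drift 0.72 [357.5 287. ] [0.2535 0.2127 0.03  ]
drift 0.61 [243.6 210.2] [0.5339 0.0785 0.03  ]
arbor 0.51 [252.1 163.2] [ 0.5412 -0.0109  0.105 ]
arbor 0.36 [302.6 159.1] [ 0.4274 -0.0643  0.105 ]
0.144 [[247.37537442 151.84077123]]
0.153 [[247.26278228 148.64081346]]
```

Emit:
carry_out(
  moves=[
    {"delta_pos": [0, -0.03, 0.05], "rotation": [0, 0, 0], "grip": -0.3},
    {"delta_pos": [0, -0.05, 0.04], "rotation": [0, 0, 0], "grip": -0.3},
    {"delta_pos": [-0.01, -0.055, 0.02], "rotation": [0, 0, 0], "grip": -0.3},
    {"delta_pos": [-0.01, -0.055, 0], "rotation": [0, 0, 0], "grip": -0.3},
    {"delta_pos": [0, -0.055, 0], "rotation": [0, 0, 0], "grip": -0.3},
    {"delta_pos": [0, -0.055, 0], "rotation": [0, 0, 0], "grip": -0.3},
    {"delta_pos": [0, -0.055, 0], "rotation": [0, 0, 0], "grip": -0.3},
    {"delta_pos": [0, -0.055, 0], "rotation": [0, 0, 0], "grip": -0.3},
    {"delta_pos": [0, -0.05, 0], "rotation": [0, 0, 0], "grip": -0.3},
    {"delta_pos": [0, 0, 0], "rotation": [0, 0, 0], "grip": -0.3},
  ],
)

```text
time: 37.58
tool_pos: [0.4672, -0.1915, 0.3002]
ee_rot: [-179.9, 0.1, 103.7]
wrist_force: [-0.3, 2.5, 0.4]
opening: 0.0302
finger_force: 0.0
```

```bash
python3 - <<'E'
from h import *
print(ctrl.sense()['tool_pos'])
s=pic('side'); t=pic('top')
out=[]
for n,c in(('top',t),('side',s)):
  q=proj(c,[.549,0,.151])[0].astype(int); g=cv2.cvtColor(c['pixels'],cv2.COLOR_RGB2GRAY)[q[1]-10:q[1]+10,q[0]-10:q[0]+10].astype(int)
  if n=='side': print(q-10); print(g)
for th,h in(('drift_tip',.03),('drift',.03)):
    for d in ctrl.spot_point('side',th)[:4]: print(th,round(d['confidence'],2),np.round(d['xy'],1),ray(s,d['xy'],h).round(4))
E
```

```text
[ 0.467224   -0.19148747  0.30020044]
[237 139]
[[ 89  86  84  72  43  19  12  17  21  27  28  30  28  27  30  27  28  31
   26  28]
 [ 86  85  73  49  25  19  13  18  25  28  25  29  27  32  32  33  27  30
   31  29]
 [ 85  73  54  35  24  21  23  22  22  28  29  29  29  27  29  28  30  27
   30  23]
 [ 82  69  40  30  23  25  25  22  27  21  27  25  29  28  31  29  29  25
   29  21]
 [ 79  69  41  27  28  25  27  29  28  29  27  27  26  26  29  30  30  28
   28  25]
 [ 79  70  44  27  31  24  26  28  34  36  25  31  33  29  26  30  28  27
   29  25]
 [ 79  68  47  29  31  28  28  42  67  77  56  39  27  26  24  27  30  26
   26  27]
 [ 80  70  48  29  26  41  61  91 129 137 112  87  51  38  33  27  30  28
   25  25]
 [ 80  71  48  36  52  95 128 148 164 158 147 129  91  77  56  40  28  29
   30  28]
 [ 80  70  54  71 117 163 190 168 127 103 100  96 109 130 122 101  64  40
   27  27]
 [ 78  72  72 122 176 192 191 163 111  90  89  91  98 140 181 171 130  97
   47  30]
 [ 78  78  90 139 191 199 193 175 140 114 104 106 120 154 186 190 184 149
   68  30]
 [ 79  80  95 136 170 182 190 19
[... 196 characters left out ...]
144 128 124 110
   77  44]
 [ 83  80  87 127 167 168 169 167 167 169 171 183 175 137 129 126 125 116
   92  68]
 [ 79  82  89 130 167 169 167 168 169 167 167 167 154 130 126 125 124 119
  102  80]
 [ 87  89  95 133 168 168 167 166 168 167 165 167 153 129 125 126 125 120
  105  83]
 [ 91  90  96 137 175 172 167 168 168 167 167 167 155 128 128 126 125 119
  105  83]
 [ 88  89  97 137 174 170 168 167 168 168 168 168 154 130 126 128 125 118
  104  83]]
drift_tip 0.78 [129.  281.2] [0.6807 0.3376 0.03  ]
drift_tip 0.78 [306.6 301.7] [0.3396 0.2733 0.03  ]
drift 0.93 [178.3 280.4] [0.5885 0.3051 0.03  ]
drift 0.93 [355.6 285.8] [0.2573 0.2111 0.03  ]
drift 0.46 [244.8 210.2] [0.5311 0.0776 0.03  ]
```

```bash
python3 - <<'E'
from h import *
h=cv2.cvtColor(cv2.imread('pics/home.png'),cv2.COLOR_BGR2GRAY)[:,400:]
s=pic('side');g=cv2.cvtColor(s['pixels'],cv2.COLOR_RGB2GRAY)
b=cv2.resize(g[139:187,225:269],(400,436),interpolation=cv2.INTER_CUBIC)
T=h[95:240,150:260]
r=cv2.matchTemplate(b,T,cv2.TM_CCOEFF_NORMED);_,v,_,l=cv2.minMaxLoc(r)
print('score',v,'shift',l[0]-150,l[1]-95,'lift mm',-(l[1]-95)*48/436/.3555)
E
```

```text
score 0.910309910774231 shift 1 -27 lift mm 8.361398211589828
```

```bash
python3 -c "
from station import ctrl
print(ctrl.close_job())"
```

```text
the job is handed in; nothing more can be done
None
```

The job is handed in: the arbor went home in the socket and was then driven up about 8.4 mm by camera measurement. It stands loose on the drift (nose about 65 mm past the axis), the hand is clear, the time was 38 s, and no verdict was returned.

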